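Pack the pallet, cover it and clamp it down

TASK

Swing the clamp arm up and well over, out of the way, then lay every carton (three or four of them) flat, right way up, in the rectangles drawn on the small pallet, one to a rectangle so that they interlock like a pinwheel. Then lay the plywood cover on them, batten up, centred and square on the pallet, and swing the clamp arm back down until its foot rests on the batten. Leave the other things on the bench where they are.

Things in the scene. Friction and masses are not known exactly. Their poses are not given: they have to be found in the camera images.
- pallet: small wooden pallet, 194x194 mm, fixed; its deck is 26 mm above the bench, with a low strip round its edge (8 mm thick, 10 mm above the deck, inside faces 89 mm from the centre). Origin at the pallet's centre on the bench, z up; on its -y side stands the clamp's post (40x26 mm in x and y, up to 83 mm above the bench, 130 mm from the centre)
- deck (a point): centre of the deck, on its top; axes as the pallet's. On the deck four 108x56 mm rectangles are drawn in a pinwheel round an open middle about 46 mm square
- clamp (a joint): hinge of the clamp arm, rad: 0 when the arm's top bar is level and its foot just rests on the cover's batten, growing as the arm swings up and over to its stop at 1.95, reaching out away from the pallet; range -0.12 to 1.95. Stiff hinge: the arm stays where it is left; 2 to 5 N at the grip moves it. On an empty pallet it can hang a little below level
- clamp_pivot (a point): point on the hinge axis of the clamp, 72 mm above the bench and 130 mm to -y of the pallet's centre; the hinge axis is the pallet's x axis
- clamp_grip (a point): middle of the black rubber grip (20 mm wide along the hinge axis, 34 mm along the arm, 22 high) at the arm's free end; at joint 0 150 mm to the pallet's +y of the pivot and 80 mm above it (arm is a gooseneck: 80 mm up, then along +y). Pinched across the 20 mm it turns between the fingers. Foot: 24 mm across, 115 mm to +y of the pivot, sole 38 mm below the bar's middle
- cover: square plywood cover 176x176x10 mm with a wooden batten 150 mm long (along its x), 24 mm wide and 30 mm high along the middle of its top, to hold it by (batten's top 40 mm above the underside). About 0.3 kg. Origin: centre of the underside, z up
- place0 (a point): centre of a rectangle drawn on the deck, on the deck's top; the carton's long side lies along the pallet's x axis here; in the pallet's frame (-29, -55) mm from its centre, the open middle being next to the half of it nearer the pallet's y axis
- place1 (a point): centre of a rectangle drawn on the deck, on the deck's top; the carton's long side lies along the pallet's y axis here; in the pallet's frame (55, -29) mm from its centre, the open middle being next to the half of it nearer the pallet's x axis
- place2 (a point): centre of a rectangle drawn on the deck, on the deck's top; the carton's long side lies along the pallet's x axis here; in the pallet's frame (29, 55) mm from its centre, the open middle being next to the half of it nearer the pallet's y axis
- place3 (a point): centre of a rectangle drawn on the deck, on the deck's top; the carton's long side lies along the pallet's y axis here; in the pallet's frame (-55, 29) mm from its centre, the open middle being next to the half of it nearer the pallet's x axis
- carton_a: plain cardboard carton with a paper tape strip, 104x52x48 mm (x, y, z), about 0.18 kg; all cartons are alike. May be absent. Origin: centre of the underside
- carton_b: plain cardboard carton with a paper tape strip, 104x52x48 mm (x, y, z), about 0.18 kg; all cartons are alike. May be absent. Origin: centre of the underside
- carton_c: plain cardboard carton with a paper tape strip, 104x52x48 mm (x, y, z), about 0.18 kg; all cartons are alike. May be absent. Origin: centre of the underside
- carton_d: plain cardboard carton with a paper tape strip, 104x52x48 mm (x, y, z), about 0.18 kg; all cartons are alike. May be absent. Origin: centre of the underside
- saucer: bystander: single saucer, 92 mm across, 33 mm high. Origin: centre of the underside
- tape_roll: bystander: roll of tape lying flat, 64 mm across, 19 high. Origin: centre of the underside
- saucer_pile: bystander: pile of two saucers, 93 mm across, 46 high. Origin: centre of the underside

How it is judged:
By the outcome, as a careful person would: the job done as asked, in the order asked, and still so for the second after the job is handed in, with the robot touching nothing.
Of carton_a, carton_b, carton_c, carton_d only 3 to 4 are there at a start; the rules pass over those that are not, and their reading is None.
At some moment in a run one of carton_a, carton_b, carton_c, carton_d, cover may be knocked a few centimetres aside while the robot is not near it.
It also fails if it takes over 210 s, if anything falls off the work surface, if the arm or the gripper's body presses on something with over 40 N, if the wrist force passes 120 N, or if a joint passes its speed limit or range.

ROBOT

A 6-joint arm with a two-finger parallel gripper is mounted at the origin on a cart in front of the work surface, level with it; the furniture and walls round the work are solid. World frame = base frame: x ahead of the robot, y to its left, z up, the work surface at z = 0. Lengths are in m, angles in rad, forces in N, time in s.
With the tool pointing down it reaches from about 0.25 to 0.725 m from the base axis. Payload 4 kg.
Tool frame: the origin (TCP) lies between the finger pads; the fingertips stand 8 mm ahead of it and the grasp point (between the pads) lies 11 mm behind it; z points along the fingers, y is the direction in which the jaws open and shut (so a half turn about z gives the same grasp; the last joint's range is limited). The gripper opens to 85 mm and grips with 20 to 120 N. Pads are 22 mm wide; open, the fingers measure 114 mm over their backs; the gripper's body (76 mm by 85 mm) begins 54 mm behind the grasp point. The pads swing forward as they close: fully open they stand 13 mm farther back than shut.
Start: joints at [0, 0.241, 0.005, 1.335, 0, 1.571], TCP at [0.5, -0, 0.239] pointing down, gripper open.
Joint ranges: [-2.72, 2.72], [-1.05, 1.87], [-1.09, 1.28], [-1.99, 2.15], [-1.42, 1.44], [-3.14, 3.14]. Speed limits (rad/s): [2.79, 2.79, 3.14, 3.14, 3.14, 3.14].

INTERFACE

Orientations are given as a unit quaternion [x, y, z, w].
In Python, from workcell import * gives the robot as it stands.
- The arm moves only by the tool send_rows, never from a script. Its argument "increments" is a list that holds one entry, the list of rows, each a list of 6 numbers: the shift along the tool's x, y, z in units of 50 mm (1.0 is 50 mm), then the turn, a rotation vector about the tool's x, y, z in units of 10 degrees (1.0 is 10 degrees). In form: [[[x, y, z, ax, ay, az], ...]]. A call has 1 to 8 rows; each row shifts and turns the commanded pose from where the row before left it, along the tool's axes as they then stand; what a row does not reach is not made up. A row lasts 1/8 s, in which the tool goes at most 62.5 mm and 10.7 degrees, less where a joint would pass 70% of its speed; a pose out of reach is approached as far as the arm can. A call with a number of a shift or a turn outside -1 to 1 is refused whole. A call with a gripper value outside its range is refused whole. "grip" is the closure, from 0 (fully open) to 1 (shut), set as the call begins (left out, the last holds). The fingers move at their own pace and stop on an object; the grip force is fixed at half the most. Time passes only in rows, so rows that do not move let the fingers close. It gives the time, the measured TCP pose, the force and the opening at its end, in the units of the state.
- get_obs(): the state, without advancing time (a new reading comes with each control period).
- camera(name): name is "scene" or "side" or "wrist"; returns a dict with "color" (480x640x3 uint8, red, green, blue), "z_map" (480x640 float32, m along the optical axis (not along the pixel's ray), 0 where there is no reading), "intrinsics" (3x3 intrinsics, pixels), "dist" ([k1, k2, p1, p2, k3] as OpenCV has them; the pictures are not rectified), "pose" (4x4, takes a point from camera to world coordinates); the wrist camera has in their place "mount" (4x4, takes a point from camera to tool coordinates, whose origin is the TCP and whose axes are the flange's). Camera axes: x right, y down, z forward; pixel columns grow to the right and rows downward; lengths in m; the calibration is good to about 2 mm. A picture is of the moment at which its call begins: read the wrist's pose just before it.
- job_done(): hands the job in, once; it reports no verdict.
The state is a dict: "clock": time; "joint_pos": joint angles; "joint_vel": joint speeds; "tau": joint torques, N m; "eef_pos": TCP position; "tool_rot": TCP orientation; "ft_force": force on the tool from outside, world axes, zero at the start; "ft_torque": the same for the moment, N m; "grip_width": finger opening in m.
Only numpy, scipy, OpenCV 4.12 (cv2) and the standard library are available. Lean on these libraries where they do the work, as an engineer would, in place of code of your own. Each camera call takes 0.05 s, during which the arm holds its last target.

## Working session

There is one attempt and no reset: what is moved stays moved. The work goes in short steps, Python scripts to look and compute and a tool call to move; the robot and the scene stay as the last step left them, time stands still between calls to the robot, and variables do not carry over. Pictures are saved under pics/ and viewed, and the job is handed in when it is done.

Besides the shell and the picture viewer there is one more tool, called after "Request:" by a JSON object that holds its "op" and its "data", one argument or row to a line. send_rows: Moves the arm, as the interface text tells. Its arguments: {"type":"object","properties":{"increments":{"type":"array"},"grip":{"type":"number"}},"required":["increments"]}

```bash
ls; mkdir -p pics
cat > h.py <<'E'
import numpy as np, cv2
from workcell import *
from scipy.spatial.transform import Rotation as R
def snap(name,fn):
    o=get_obs(); c=camera(name)
    if name=="wrist":
        T=np.eye(4);T[:3,:3]=R.from_quat(o["tool_rot"]).as_matrix();T[:3,3]=o["eef_pos"]
        c["pose"]=T@np.array(c["mount"])
    cv2.imwrite("pics/"+fn+".png",cv2.cvtColor(c["color"],cv2.COLOR_RGB2BGR))
    np.savez("pics/"+fn+".npz",**{k:np.array(c[k]) for k in("color","z_map","intrinsics","dist","pose")})
    return c
def load(fn): return dict(np.load("pics/"+fn+".npz"))
def cloud(c):
    v,u=np.mgrid[0:480,0:640]
    p=cv2.undistortPoints(np.stack([u,v],-1).reshape(-1,1,2).astype(np.float64),c["intrinsics"],c["dist"]).reshape(480,640,2)
    z=c["z_map"]
    P=np.stack([p[...,0]*z,p[...,1]*z,z],-1)
    W=P@c["pose"][:3,:3].T+c["pose"][:3,3]
    W[z<=0]=np.nan
    return W
def proj(c,P):
    T=np.linalg.inv(c["pose"]);r=cv2.Rodrigues(T[:3,:3])[0]
    return cv2.projectPoints(np.array(P,float).reshape(-1,1,3),r,T[:3,3],c["intrinsics"],c["dist"])[0].reshape(-1,2)
def ray(c,u,v,z):
    p=cv2.undistortPoints(np.array([[[u,v]]],float),c["intrinsics"],c["dist"])[0,0]
    d=c["pose"][:3,:3]@np.array([p[0],p[1],1]);o=c["pose"][:3,3]
    return o+d*(z-o[2])/d[2]
def topdown(cs,fn,x0=0.1,x1=0.8,y0=-0.5,y1=0.5,s=700,thr=None):
    H=int((x1-x0)*s);Wd=int((y1-y0)*s)
    im=np.zeros((H,Wd,3),np.uint8);hm=np.full((H,Wd),-1.)
    for c in cs:
        W=cloud(c).reshape(-1,3);C=c["color"].reshape(-1,3)
        ok=~np.isnan(W[:,0])&(W[:,2]<0.25)
        W=W[ok];C=C[ok]
        i=((x1-W[:,0])*s).astype(int);j=((y1-W[:,1])*s).astype(int)
        k=(i>=0)&(i<H)&(j>=0)&(j<Wd);i,j,W,C=i[k],j[k],W[k],C[k]
        o=np.argsort(W[:,2])
        for a in o:
            if W[a,2]>hm[i[a],j[a]]: hm[i[a],j[a]]=W[a,2];im[i[a],j[a]]=C[a]
    cv2.imwrite("pics/"+fn+".png",im[...,::-1])
    return hm
E
python3 - <<'E'
from h import *
for n in("scene","side","wrist"):
    c=snap(n,n+"0"); print(n,np.round(c["pose"],3).tolist(),c["intrinsics"].tolist())
print(get_obs())
E
```

```text
pics
scene [[0.692, -0.498, 0.522, -0.168], [-0.722, -0.489, 0.49, -0.702], [0.011, -0.716, -0.698, 1.074], [0.0, 0.0, 0.0, 1.0]] [[580.9227876202444, 0.0, 331.1097316020017], [0.0, 580.9227876202444, 240.08328954857083], [0.0, 0.0, 1.0]]
side [[-0.941, -0.101, 0.322, 0.059], [-0.337, 0.356, -0.872, 1.34], [-0.026, -0.929, -0.369, 0.693], [0.0, 0.0, 0.0, 1.0]] [[611.7757689727431, 0.0, 309.1072784760535], [0.0, 611.7757689727431, 240.9437462354648], [0.0, 0.0, 1.0]]
wrist [[1.0, 0.0, -0.001, 0.5], [-0.0, -0.949, -0.314, 0.081], [-0.001, 0.314, -0.949, 0.374], [0.0, 0.0, 0.0, 1.0]] [[432.2328984724129, 0.0, 325.20207657799307], [0.0, 432.2328984724129, 238.3314263783276], [0.0, 0.0, 1.0]]
{'clock': 0.15, 'joint_pos': array([ 3.01323667e-05,  2.41240166e-01,  4.02070273e-03,  1.33524485e+00,
       -1.13602617e-05,  1.57078199e+00]), 'joint_vel': array([-0.00013631, -0.00136763,  0.00488713, -0.00083935, -0.00113001,
        0.00063693]), 'tau': array([-1.62746033e-03, -3.72633219e+01,  2.52638429e+01,  1.23480460e-02,
       -1.30651040e-05,  1.49362950e-05]), 'eef_pos': array([4.99509577e-01, 1.16944484e-05, 2.38612407e-01]), 'tool_rot': array([ 7.07090811e-01,  7.07122259e-01, -5.93742949e-04, -5.85700716e-04]), 'ft_force': array([ 0.88480273, -0.76540029, -0.04616334]), 'ft_torque': array([-0.01755435,  0.0571344 , -0.00782537]), 'grip_width': 0.08529672089300638}
```

View pics/scene0.png

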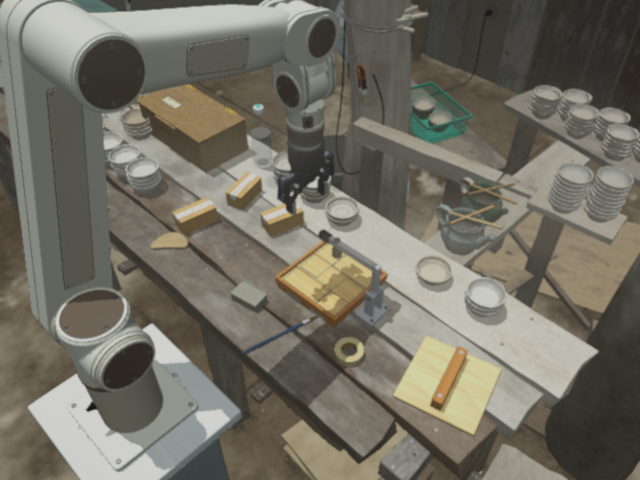

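View pics/side0.png

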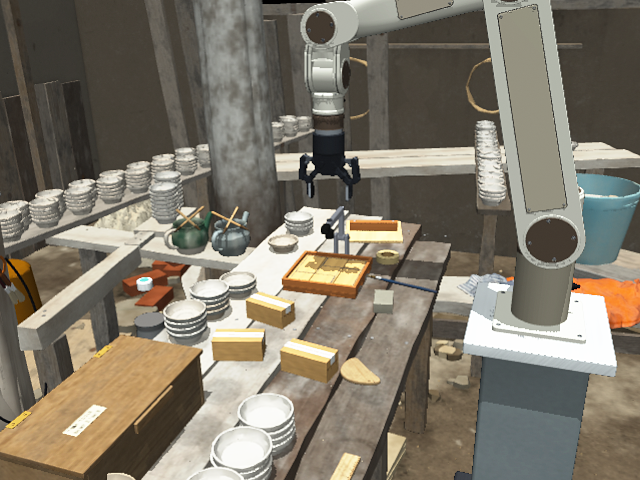

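Run:
```python
from h import *
topdown([load("scene0"),load("side0"),load("wrist0")],"td0")
```

```text
(no output)
```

View pics/td0.png

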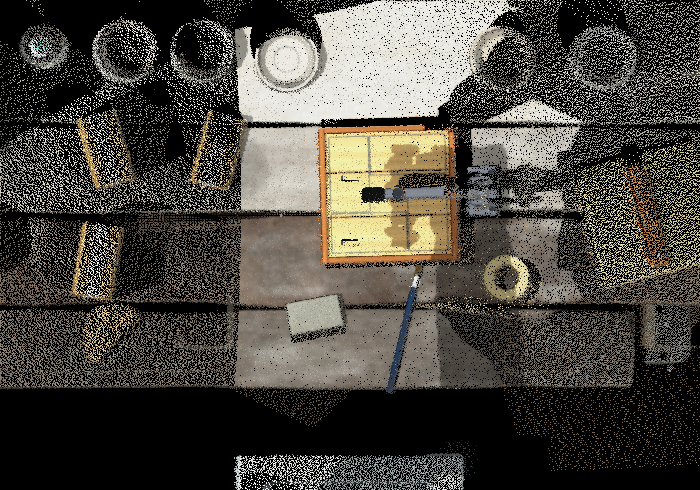

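View pics/wrist0.png

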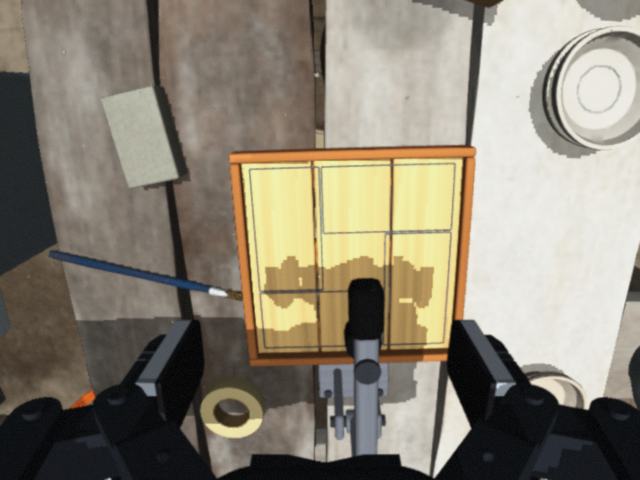

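The scene camera shows three cartons, tape up, at about (197,215), (243,190) and (281,217). The pallet is at (332,278) with the clamp down, and the cover is at (448,383), batten up. Next I'll measure the poses.

```bash
cat >> h.py <<'E'
def rect(W,lo,hi,x0,x1,y0,y1):
    P=W.reshape(-1,3);P=P[~np.isnan(P[:,0])]
    k=(P[:,2]>lo)&(P[:,2]<hi)&(P[:,0]>x0)&(P[:,0]<x1)&(P[:,1]>y0)&(P[:,1]<y1)
    P=P[k]
    m=np.zeros((int((y1-y0)*1000),int((x1-x0)*1000)),np.uint8)
    m[np.clip(((P[:,1]-y0)*1000).astype(int),0,m.shape[0]-1),np.clip(((P[:,0]-x0)*1000).astype(int),0,m.shape[1]-1)]=255
    m=cv2.morphologyEx(m,cv2.MORPH_CLOSE,np.ones((7,7)))
    m=cv2.morphologyEx(m,cv2.MORPH_OPEN,np.ones((5,5)))
    cs,_=cv2.findContours(m,cv2.RETR_EXTERNAL,cv2.CHAIN_APPROX_NONE)
    out=[]
    for c in cs:
        if cv2.contourArea(c)<400: continue
        (a,b),(w,h),an=cv2.minAreaRect(c)
        if w<h: w,h,an=h,w,an+90
        an=(an+90)%180-90
        i=P[(abs(P[:,0]-x0-a/1000)<.02)&(abs(P[:,1]-y0-b/1000)<.02)]
        out.append((round(x0+a/1000,4),round(y0+b/1000,4),round(w),round(h),round(an,1),round(float(np.median(i[:,2])),4) if len(i) else None))
    return out
E
python3 - <<'E'
from h import *
Ws={n:cloud(load(n+"0")) for n in("scene","side","wrist")}
for n,W in Ws.items():
    print(n,"cartons",rect(W,.040,.056,.2,.8,.1,.8))
    print(n,"pallet",rect(W,.03,.045,.4,.65,-.17,.07))
    print(n,"cover",rect(W,.004,.018,.3,.65,-.6,-.27))
    print(n,"batten",rect(W,.032,.048,.3,.65,-.6,-.27))
E
```

```text
scene cartons [(0.5475, 0.789, 59, 20, 0.0, 0.0463), (0.4234, 0.7855, 38, 20, 52.3, 0.0528), (0.4202, 0.6931, 51, 50, 61.6, 0.0531), (0.424, 0.5965, 60, 53, 0.0, 0.0532), (0.6328, 0.5177, 117, 14, -3.5, 0.0484), (0.4268, 0.3572, 106, 56, -8.1, 0.0485), (0.7255, 0.3293, 38, 28, 2.7, 0.0529), (0.587, 0.3446, 107, 54, 17.2, 0.0483), (0.5679, 0.1886, 71, 57, -13.4, 0.0482)]
scene pallet [(0.561, 0.0345, 60, 11, 0.0, 0.0351), (0.4767, -0.0611, 194, 108, -87.8, 0.0304)]
scene cover [(0.4819, -0.4326, 203, 184, 15.5, 0.0112)]
scene batten [(0.4925, -0.4276, 152, 25, 13.9, 0.0401)]
side cartons [(0.4201, 0.6742, 69, 55, 5.2, 0.0516), (0.4231, 0.5811, 69, 55, 19.4, 0.0517), (0.7083, 0.3519, 60, 20, 26.6, 0.0461), (0.426, 0.3624, 106, 56, -8.1, 0.048), (0.5858, 0.3506, 105, 58, 15.4, 0.0483), (0.7363, 0.3069, 60, 40, 24.8, 0.0533), (0.7039, 0.2413, 35, 19, 8.7, 0.0459), (0.734, 0.194, 54, 42, 0.0, 0.0533), (0.5837, 0.1895, 108, 58, -13.8, 0.0486)]
side pallet [(0.5095, 0.0386, 141, 11, 0.6, 0.0348), (0.5019, -0.1472, 50, 13, 7.1, 0.0331)]
side cover [(0.5487, -0.386, 34, 33, 46.6, 0.011), (0.496, -0.4122, 81, 29, 2.3, 0.0105), (0.4426, -0.3879, 89, 88, 17.4, 0.0099)]
side batten [(0.5412, -0.4056, 43, 22, 28.3, 0.0391), (0.4863, -0.4179, 52, 19, 21.0, 0.0382)]
wrist cartons []
wrist pallet [(0.5785, -0.1465, 63, 9, 0.0, 0.0361), (0.5225, -0.0552, 195, 195, -88.4, None)]
wrist cover []
wrist batten []
```

```bash
cat >> h.py <<'E'
PC=np.array([0.5225,-0.0552]);PY=np.deg2rad(1.6)
def P2W(p,c=None,y=None):
    c=PC if c is None else c;y=PY if y is None else y
    p=np.atleast_2d(np.array(p,float));r=np.array([[np.cos(y),-np.sin(y)],[np.sin(y),np.cos(y)]])
    q=p.copy();q[:,:2]=p[:,:2]@r.T+c;return q
E
python3 - <<'E'
from h import *
c=load("wrist0");im=c["color"][...,::-1].copy()
def poly(pts,col):
    q=proj(c,P2W(pts));cv2.polylines(im,[np.round(q*16).astype(int).reshape(-1,1,2)],True,col,1,cv2.LINE_AA,4)
for a,z in((.097,.036),(.089,.036)): poly([(-a,-a,z),(a,-a,z),(a,a,z),(-a,a,z)],(255,0,0))
for x,y,w,h in((-29,-55,54,28),(55,-29,28,54),(29,55,54,28),(-55,29,28,54)):
    poly([((x+i*w)/1e3,(y+j*h)/1e3,.026) for i,j in((-1,-1),(1,-1),(1,1),(-1,1))],(0,0,255))
cv2.imwrite("pics/ov.png",cv2.resize(im[130:380,220:490],None,fx=2.2,fy=2.2,interpolation=cv2.INTER_CUBIC))
# grip cloud
W=cloud(c);k=(W[...,2]>.11)&(W[...,2]<.2)&(W[...,1]<.05)&(W[...,1]>-.2)&(abs(W[...,0]-.52)<.05)
P=W[k];C=c["color"][k].sum(1)
for y in np.arange(-.13,.03,.01):
    s=P[(P[:,1]>=y)&(P[:,1]<y+.01)]
    if len(s):print(round(y,3),len(s),s.min(0).round(4),s.max(0).round(4),np.median(s,0).round(4))
E
```

```text
-0.13 287 [ 0.5182 -0.1299  0.1502] [ 0.5327 -0.12    0.1627] [ 0.5249 -0.125   0.1611]
-0.12 301 [ 0.5178 -0.12    0.1522] [ 0.5323 -0.11    0.1626] [ 0.5245 -0.1149  0.161 ]
-0.11 304 [ 0.5175 -0.1099  0.1537] [ 0.5319 -0.1     0.163 ] [ 0.5245 -0.105   0.1609]
-0.1 325 [ 0.5172 -0.1     0.145 ] [ 0.5314 -0.0902  0.1629] [ 0.5238 -0.0947  0.1609]
-0.09 336 [ 0.5168 -0.09    0.147 ] [ 0.5308 -0.0801  0.1629] [ 0.5234 -0.0849  0.1608]
-0.08 319 [ 0.5121 -0.08    0.1185] [ 0.5345 -0.0701  0.1668] [ 0.521  -0.0732  0.1644]
-0.07 684 [ 0.5122 -0.07    0.1156] [ 0.5354 -0.06    0.1667] [ 0.5208 -0.0649  0.1621]
-0.06 370 [ 0.5166 -0.06    0.1505] [ 0.5302 -0.0501  0.163 ] [ 0.5229 -0.055   0.1605]
-0.05 434 [ 0.5131 -0.05    0.1559] [ 0.5326 -0.04    0.1639] [ 0.5224 -0.0441  0.1617]
-0.04 562 [ 0.5128 -0.04    0.1467] [ 0.5324 -0.03    0.1647] [ 0.522  -0.035   0.1622]
-0.03 676 [ 0.5126 -0.03    0.1456] [ 0.5325 -0.02    0.1643] [ 0.5217 -0.0244  0.1617]
-0.02 396 [ 0.5142 -0.02    0.1436] [ 0.531  -0.017   0.1621] [ 0.5224 -0.0186  0.1559]
```

View pics/ov.png

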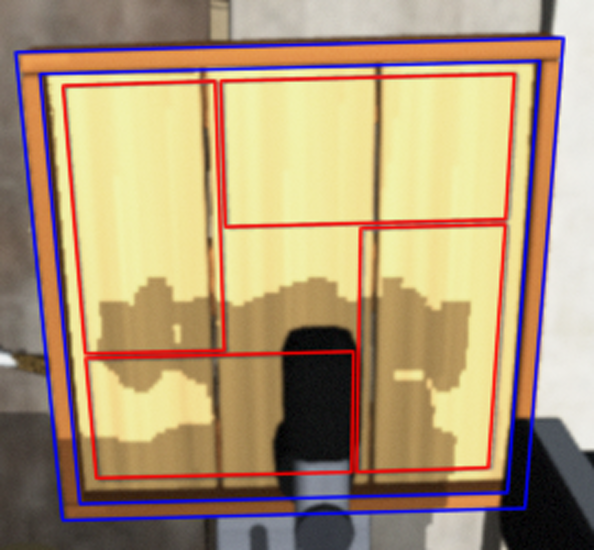

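Request:
{"op": "send_rows", "data": {
  "increments": [
    [[-0.35,0.227,0,0,0,0],[-0.35,0.227,0,0,0,-0.16],[0,0,0.4,0,0,0],[0,0,0.4,0,0,0],[0,0,0.4,0,0,0],[0,0,0.4,0,0,0],[0,0,0.37,0,0,0],[0,0,0,0,0,0]]
  ],
  "grip": 0.4
}}

```text
clock: 1.15
eef_pos: [0.5218, -0.0358, 0.1391]
tool_rot: [0.697, 0.717, -0.001, -0.001]
ft_force: [0.6, 0.1, 0.5]
grip_width: 0.0514
```

Run:
```python
from h import *
snap("wrist","w1");snap("side","s1");print(get_obs())
```

```text
{'clock': 1.25, 'joint_pos': array([-6.79106270e-02,  3.51230230e-01, -1.06854557e-01,  1.11251793e+00,
       -1.66998036e-04,  1.47559790e+00]), 'joint_vel': array([ 0.00404939, -0.01439993,  0.01155925, -0.00156402,  0.00046996,
        0.00124173]), 'tau': array([-2.69439054e-02, -3.99766338e+01,  2.28639114e+01,  3.03851953e-02,
       -2.87384202e-03, -3.40607716e-03]), 'eef_pos': array([ 0.52317117, -0.03563306,  0.14107006]), 'tool_rot': array([ 6.97393570e-01,  7.16688351e-01, -1.00987455e-06,  1.27835563e-04]), 'ft_force': array([ 0.27136332, -0.44422787,  0.09463078]), 'ft_torque': array([-0.03658413, -0.00887805,  0.00603846]), 'grip_width': 0.051109539264500126}
```

View pics/w1.png

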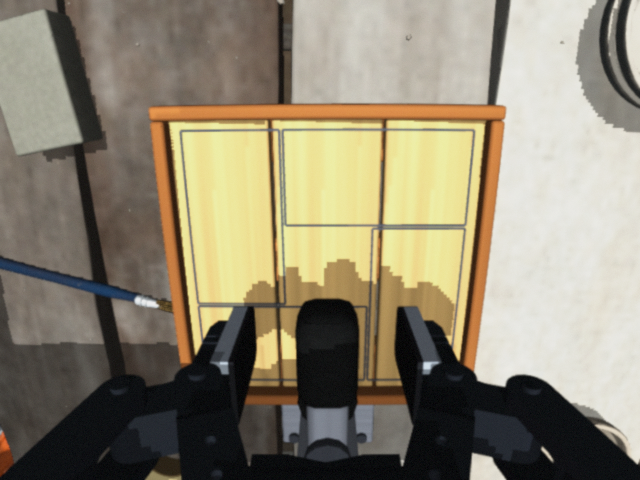

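The black grip at (327,350) sits centred between the fingers, so I'll close on it.

Request:
{"op": "send_rows", "data": {
  "increments": [
    [[0,0,0,0,0,0],[0,0,0,0,0,0],[0,0,0,0,0,0],[0,0,0,0,0,0],[0,0,0,0,0,0]]
  ],
  "grip": 1
}}

```text
clock: 1.88
eef_pos: [0.5225, -0.0348, 0.1411]
tool_rot: [0.697, 0.717, 0.0, -0.0]
ft_force: [-2.5, 0.9, 4.1]
grip_width: 0.0193
```

Run:
```python
import numpy as np
# path of grip in (tool x = pallet y, tool z = down), units of 50mm
a0=np.arctan2(80,150);r=170
th=np.linspace(0,1.9,25);y=r*np.cos(a0+th);z=r*np.sin(a0+th)
for i in range(24): print(i,round(th[i+1],2),[round((y[i+1]-y[i])/50,2),0,round(-(z[i+1]-z[i])/50,2)])
```

```text
0 0.08 [np.float64(-0.14), 0, np.float64(-0.23)]
1 0.16 [np.float64(-0.15), 0, np.float64(-0.22)]
2 0.24 [np.float64(-0.17), 0, np.float64(-0.21)]
3 0.32 [np.float64(-0.19), 0, np.float64(-0.19)]
4 0.4 [np.float64(-0.2), 0, np.float64(-0.18)]
5 0.48 [np.float64(-0.21), 0, np.float64(-0.16)]
6 0.55 [np.float64(-0.23), 0, np.float64(-0.14)]
7 0.63 [np.float64(-0.24), 0, np.float64(-0.13)]
8 0.71 [np.float64(-0.25), 0, np.float64(-0.11)]
9 0.79 [np.float64(-0.25), 0, np.float64(-0.09)]
10 0.87 [np.float64(-0.26), 0, np.float64(-0.07)]
11 0.95 [np.float64(-0.27), 0, np.float64(-0.05)]
12 1.03 [np.float64(-0.27), 0, np.float64(-0.02)]
13 1.11 [np.float64(-0.27), 0, np.float64(-0.0)]
14 1.19 [np.float64(-0.27), 0, np.float64(0.02)]
15 1.27 [np.float64(-0.27), 0, np.float64(0.04)]
16 1.35 [np.float64(-0.26), 0, np.float64(0.06)]
17 1.42 [np.float64(-0.26), 0, np.float64(0.08)]
18 1.5 [np.float64(-0.25), 0, np.float64(0.1)]
19 1.58 [np.float64(-0.24), 0, np.float64(0.12)]
20 1.66 [np.float64(-0.23), 0, np.float64(0.14)]
21 1.74 [np.float64(-0.22), 0, np.float64(0.16)]
22 1.82 [np.float64(-0.21), 0, np.float64(0.17)]
23 1.9 [np.float64(-0.19), 0, np.float64(0.19)]
```

Request:
{"op": "send_rows", "data": {
  "increments": [
    [[-0.14,0,-0.23,0,0,0],[-0.15,0,-0.22,0,0,0],[-0.17,0,-0.21,0,0,0],[-0.19,0,-0.19,0,0,0],[-0.2,0,-0.18,0,0,0],[-0.21,0,-0.16,0,0,0],[-0.23,0,-0.14,0,0,0],[-0.24,0,-0.13,0,0,0]]
  ]
}}

```text
clock: 2.88
eef_pos: [0.5247, -0.1123, 0.2141]
tool_rot: [0.697, 0.717, -0.0, -0.0]
ft_force: [0.5, 2.2, -8.1]
grip_width: 0.0188
```

Request:
{"op": "send_rows", "data": {
  "increments": [
    [[-0.25,0,-0.11,0,0,0],[-0.25,0,-0.09,0,0,0],[-0.26,0,-0.07,0,0,0],[-0.27,0,-0.05,0,0,0],[-0.27,0,-0.02,0,0,0],[-0.27,0,0,0,0,0],[-0.27,0,0.02,0,0,0],[-0.27,0,0.04,0,0,0]]
  ]
}}

```text
clock: 3.88
eef_pos: [0.5279, -0.2174, 0.2286]
tool_rot: [0.697, 0.717, 0.001, 0.0]
ft_force: [-0.2, 6.4, -3.5]
grip_width: 0.0188
```

Request:
{"op": "send_rows", "data": {
  "increments": [
    [[-0.26,0,0.06,0,0,0],[-0.26,0,0.08,0,0,0],[-0.25,0,0.1,0,0,0],[-0.24,0,0.12,0,0,0],[-0.23,0,0.14,0,0,0],[-0.22,0,0.16,0,0,0],[-0.21,0,0.17,0,0,0],[-0.19,0,0.19,0,0,0]]
  ]
}}

```text
clock: 4.88
eef_pos: [0.5308, -0.3121, 0.1779]
tool_rot: [0.697, 0.717, -0.001, 0.002]
ft_force: [-0.4, 0.9, 6.5]
grip_width: 0.0192
```

Run:
```python
from h import *
snap("side","s2");snap("scene","c2");o=get_obs();print(o["eef_pos"],o["ft_force"],o["grip_width"])
```

```text
[ 0.53080608 -0.3130284   0.17680801] [ 0.78702155 -2.67255366  3.01116384] 0.019252899780353473
```

View pics/s2.png

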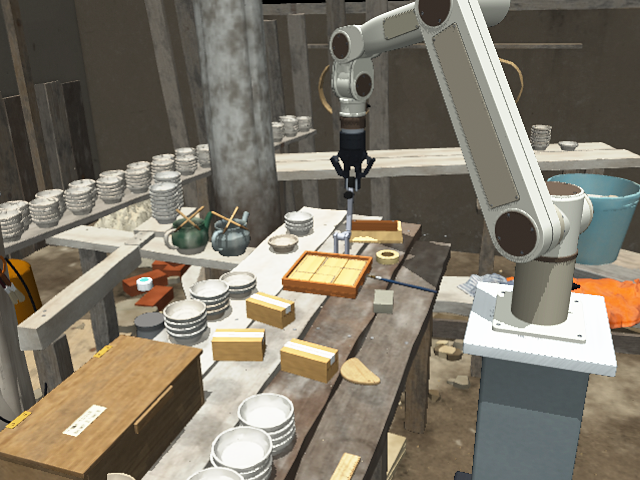

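View pics/c2.png

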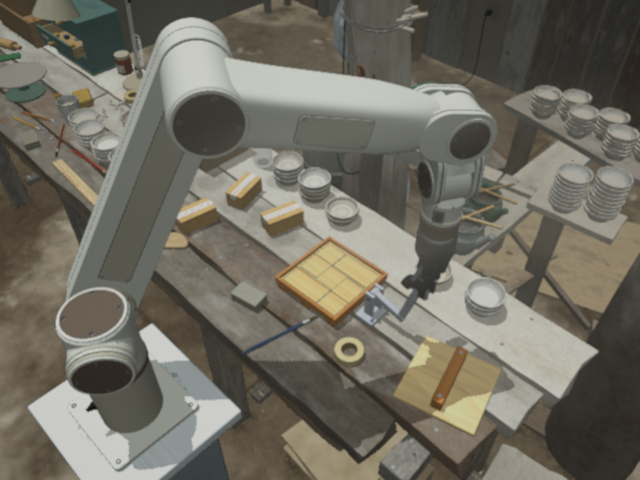

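The clamp is over at about 1.9 rad and still held. The view shows three cartons and no fourth. I'll release the clamp, lift, and go to carton C.

Request:
{"op": "send_rows", "data": {
  "increments": [
    [[0,0,0,0,0,0],[0,0,0,0,0,0],[0,0,0,0,0,0],[0,0,-0.3,0,0,0],[0,0,-0.5,0,0,0],[0,0,-0.5,0,0,0],[0,0,-0.3,0,0,0]]
  ],
  "grip": 0.4
}}

```text
clock: 5.85
eef_pos: [0.531, -0.3101, 0.2595]
tool_rot: [0.697, 0.717, 0.0, 0.002]
ft_force: [0.1, 0.7, -0.3]
grip_width: 0.0514
```

Request:
{"op": "send_rows", "data": {
  "increments": [
    [[0.7,0.1,0,0,0,0],[1,0.13,0,0,0,0],[1,0.13,0,0,0,0],[1,0.13,0,0,0,0],[1,0.13,0,0,0,0],[1,0.13,0,0,0,0],[1,0.13,0,0,0,0],[1,0.13,0,0,0,0]]
  ],
  "grip": 0
}}

```text
clock: 6.85
eef_pos: [0.5701, 0.078, 0.2573]
tool_rot: [0.697, 0.717, 0.0, 0.0]
ft_force: [1.4, 0.3, 0.3]
grip_width: 0.085
```

Request:
{"op": "send_rows", "data": {
  "increments": [
    [[1,0.13,0,0,0,0],[0.7,0.1,0,0,0,0],[0.5,0.1,0,0,0,-0.9],[0,0,0,0,0,-0.95],[0,0,0,0,0,-0.95],[0,0,0,0,0,-0.95],[0,0,0,0,0,-0.95],[0,0,0,0,0,-0.95]]
  ]
}}

```text
clock: 7.85
eef_pos: [0.5834, 0.1869, 0.2571]
tool_rot: [0.272, 0.962, -0.0, -0.0]
ft_force: [-0.1, 0.5, -0.0]
grip_width: 0.0857
```

```bash
cat >> h.py <<'E'
def pose():
    o=get_obs();r=R.from_quat(o["tool_rot"]).as_matrix()
    return o["eef_pos"],np.degrees(np.arctan2(r[1,0],r[0,0]))%360,r
def go(x,y,z,psi):
    "tool-frame shift (units) now, and turn about tool z (units); turn done after the shift"
    p,a,r=pose();d=r.T@(np.array([x,y,z])-p)/.05
    t=(psi-a+180)%360-180
    print("now",p.round(4),"psi",round(a,2),"shift",d.round(2),"turn z",round(-t/10,2),"tilt",r[2,:2].round(4))
E
python3 - <<'E'
from h import *
snap("wrist","w3");print(pose()[:2],get_obs()["clock"],get_obs()["joint_pos"])
c=load("w3")
for r in rect(cloud(c),.040,.056,.3,.7,.1,.45): print(r)
snap("side","s3");snap("scene","c3")
E
```

```text
(array([0.58345919, 0.18684944, 0.25708672]), np.float64(148.61085771380547)) 7.9 [ 3.09962348e-01  4.67082250e-01  3.77176857e-01  1.48092692e+00
 -7.85236201e-05  8.57806233e-01]
(0.588, 0.3494, 106, 53, 16.1, 0.0491)
(0.5859, 0.1887, 106, 53, -14.7, 0.049)
```

View pics/w3.png

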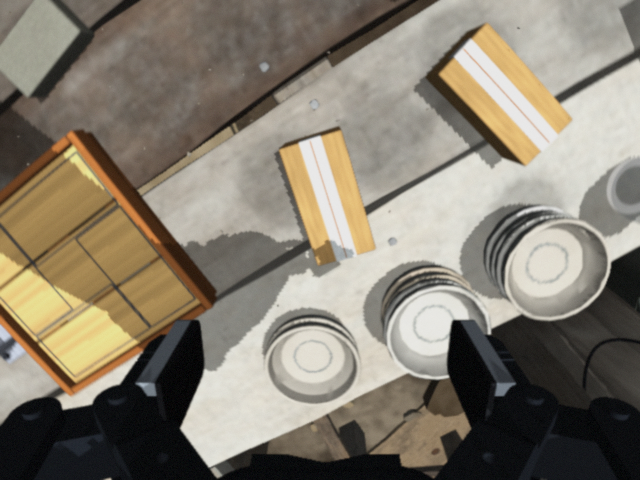

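View pics/c3.png

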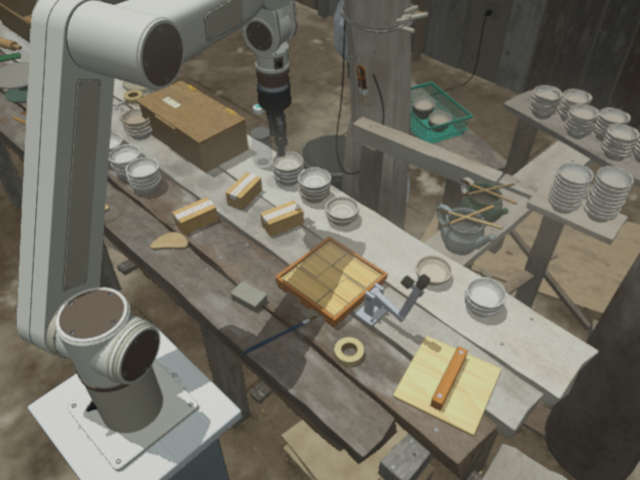

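Carton C lies at (325,195) in the wrist view, tape up, with nothing beside it. I'll pick it 24 mm off centre and take it to place2.

Run:
```python
from h import *
go(.5626,.1946,.022,165.8)
```

```text
now [0.5835 0.1868 0.257 ] psi 147.96 shift [ 0.44 -0.09  4.7 ] turn z -1.78 tilt [-0.0001 -0.    ]
```

Request:
{"op": "send_rows", "data": {
  "increments": [
    [[0.44,-0.09,0.5,0,0,-0.9],[0,0,0.7,0,0,-0.88],[0,0,0.8,0,0,0],[0,0,0.8,0,0,0],[0,0,0,0,0,0]]
  ]
}}

```text
clock: 8.62
eef_pos: [0.5596, 0.1936, 0.1135]
tool_rot: [0.124, 0.992, -0.002, -0.004]
ft_force: [-0.3, -0.0, -0.3]
grip_width: 0.0857
```

Run:
```python
from h import *
go(.5626,.1946,.022,165.8)
c=snap("wrist","w4")
for r in rect(cloud(c),.040,.056,.3,.75,.1,.5): print(r)
```

```text
now [0.5596 0.1936 0.1135] psi 165.79 shift [-0.06  0.04  1.83] turn z -0.0 tilt [ 0.0068 -0.0045]
(0.5885, 0.3325, 111, 43, 0.0, 0.049)
(0.5857, 0.1887, 106, 53, -14.7, 0.0491)
```

View pics/w4.png

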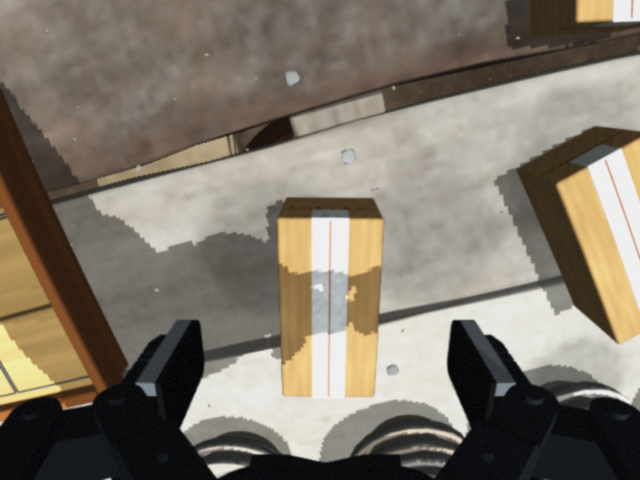

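The carton is square between the open fingers, centred at about (331,300). I'll descend and grip.

Request:
{"op": "send_rows", "data": {
  "increments": [
    [[-0.06,0.04,0.5,0,0,0],[0,0,0.5,0,0,0],[0,0,0.5,0,0,0],[0,0,0.33,0,0,0],[0,0,0,0,0,0]]
  ]
}}

```text
clock: 9.3
eef_pos: [0.5659, 0.1958, 0.0254]
tool_rot: [0.123, 0.992, -0.0, -0.0]
ft_force: [0.2, -0.5, 0.0]
grip_width: 0.0855
```

Request:
{"op": "send_rows", "data": {
  "increments": [
    [[0,0,0,0,0,0],[0,0,0,0,0,0],[0,0,0,0,0,0],[0,0,0,0,0,0],[0,0,0,0,0,0]]
  ],
  "grip": 1
}}

```text
clock: 9.93
eef_pos: [0.5672, 0.1962, 0.0271]
tool_rot: [0.123, 0.992, 0.001, 0.002]
ft_force: [-0.2, -0.0, 5.6]
grip_width: 0.0511
```

Run:
```python
from h import *
go(.5626,.1946,.15,181.6)
c=snap("wrist","w5")
for r in rect(cloud(c),.040,.056,.3,.75,.1,.25): print(r)
```

```text
now [0.5672 0.1962 0.0271] psi 165.89 shift [ 0.07 -0.05 -2.46] turn z -1.57 tilt [-0.0029  0.0016]
(0.5685, 0.1929, 71, 61, -16.7, 0.049)
```

View pics/w5.png

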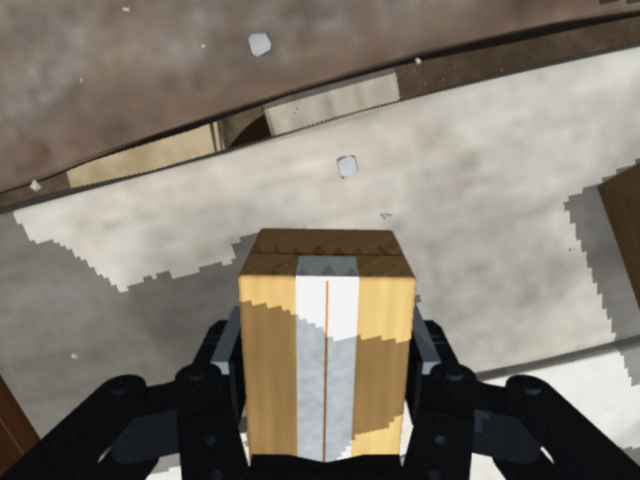

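```bash
cat >> h.py <<'E'
def held(fn,uL,vL,uR,vR,top):
    "far top edge ends of the held carton -> tool frame offsets"
    c=load(fn);p,a,r=pose()
    T=np.eye(4);T[:3,:3]=r;T[:3,3]=p
    for u,v in((uL,vL),(uR,vR)):
        q=ray(c,u,v,top);print("world",q.round(4),"tool",(r.T@(q-p)).round(4))
E
python3 - <<'E'
from h import *
held("w5",241,277,413,277,.048)
E
```

```text
world [0.5312 0.1806 0.048 ] tool [ 0.031  -0.0239 -0.0211]
world [0.5434 0.2287 0.048 ] tool [ 0.031   0.0258 -0.021 ]
```

Run:
```python
from h import *
for p in([8,55],):
    q=P2W(np.array(p)/1000)[0];print(q)
    go(q[0],q[1],.13,181.6)
```

```text
[5.28961191e-01 1.92943701e-06]
now [0.5672 0.1962 0.027 ] psi 165.89 shift [-0.22 -3.99 -2.07] turn z -1.57 tilt [-0.0029  0.0017]
```

Request:
{"op": "send_rows", "data": {
  "increments": [
    [[0,0,-0.4,0,0,0],[0,0,-0.8,0,0,0],[0,0,-0.8,0,0,0],[0,-0.7,-0.1,0,0,0],[-0.1,-0.9,0,0,0,0],[-0.12,-0.9,0,0,0,0],[0,-0.9,0,0,0,0],[0,-0.59,0,0,0,0]]
  ]
}}

```text
clock: 10.98
eef_pos: [0.5268, -0.0022, 0.1301]
tool_rot: [0.124, 0.992, -0.0, -0.001]
ft_force: [1.1, -0.4, -0.9]
grip_width: 0.0513
```

Request:
{"op": "send_rows", "data": {
  "increments": [
    [[0,0,0,0,0,-0.5],[0,0,0,0,0,-0.6],[0,0,0,0,0,-0.47],[0,0,0,0,0,0],[0,0,0,0,0,0]]
  ]
}}

```text
clock: 11.6
eef_pos: [0.5277, -0.0003, 0.1302]
tool_rot: [-0.013, 1.0, 0.0, -0.0]
ft_force: [0.4, -0.7, -2.0]
grip_width: 0.0509
```

Run:
```python
from h import *
go(.529,0,.053,181.6)
snap("wrist","w6")
go(.529,0,.053,181.6)
print(get_obs()["grip_width"])
```

```text
now [ 5.277e-01 -3.000e-04  1.302e-01] psi 181.54 shift [-0.03  0.01  1.54] turn z -0.01 tilt [0.0005 0.    ]
now [ 5.278e-01 -3.000e-04  1.302e-01] psi 181.55 shift [-0.02  0.01  1.54] turn z -0.0 tilt [0.0003 0.    ]
0.05089005717840737
```

View pics/w6.png

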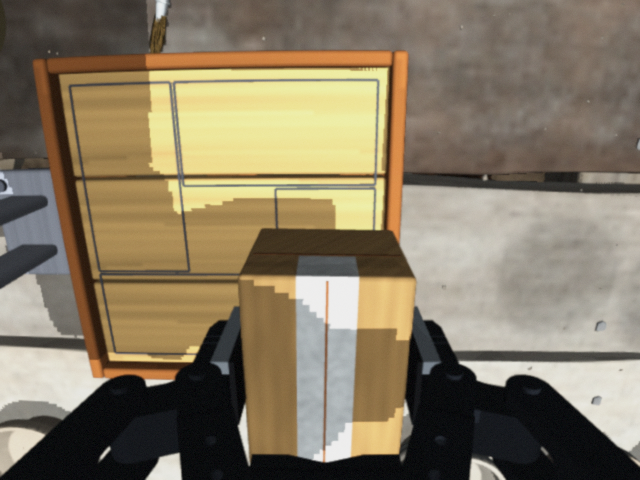

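Carton held square; at (275,190) I can see the rectangle's near corner lining up. Lowering it now.

Request:
{"op": "send_rows", "data": {
  "increments": [
    [[-0.02,0,0.4,0,0,0],[0,0,0.4,0,0,0],[0,0,0.4,0,0,0],[0,0,0.2,0,0,0],[0,0,0.1,0,0,0],[0,0,0.03,0,0,0],[0,0,0,0,0,0],[0,0,0,0,0,0]]
  ]
}}

```text
clock: 12.65
eef_pos: [0.5294, -0.0003, 0.0544]
tool_rot: [-0.014, 1.0, 0.0, 0.001]
ft_force: [0.4, -0.8, -1.2]
grip_width: 0.0507
```

Run:
```python
from h import *
snap("wrist","w7")
go(.529,0,.053,181.6);o=get_obs();print(o["ft_force"],o["clock"])
```

```text
now [ 5.293e-01 -3.000e-04  5.430e-02] psi 181.6 shift [0.01 0.01 0.03] turn z -0.0 tilt [-0.0011 -0.    ]
[-0.2524402   0.04022916 -1.6211138 ] 12.7
```

View pics/w7.png

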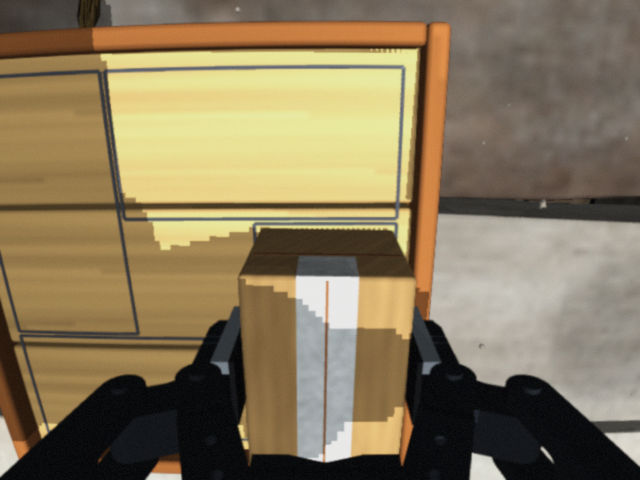

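Request:
{"op": "send_rows", "data": {
  "increments": [
    [[0,-0.03,0,0,0,0],[0,0,0.03,0,0,0],[0,0,0.01,0,0,0],[0,0,0,0,0,0]]
  ]
}}

```text
clock: 13.2
eef_pos: [0.5293, -0.002, 0.053]
tool_rot: [-0.014, 1.0, -0.0, 0.001]
ft_force: [-2.3, -0.6, 7.4]
grip_width: 0.0508
```

Request:
{"op": "send_rows", "data": {
  "increments": [
    [[0,0,0,0,0,0],[0,0,0,0,0,0],[0,0,0,0,0,0]]
  ],
  "grip": 0.22
}}

```text
clock: 13.58
eef_pos: [0.529, -0.0018, 0.0517]
tool_rot: [-0.014, 1.0, 0.0, -0.0]
ft_force: [0.2, -0.7, 0.4]
grip_width: 0.0665
```

Request:
{"op": "send_rows", "data": {
  "increments": [
    [[0,0,-0.3,0,0,0],[0,0,-0.7,0,0,0],[0,0,-0.9,0,0,0],[0,0,-0.9,0,0,0],[0,0,0,0,0,0],[0,0,0,0,0,0]]
  ]
}}

```text
clock: 14.32
eef_pos: [0.5288, -0.0018, 0.1922]
tool_rot: [-0.014, 1.0, -0.0, 0.0]
ft_force: [-0.4, -0.6, 0.0]
grip_width: 0.0668
```

```bash
cat >> h.py <<'E'
def cartons(c,x0=.3,x1=.7,y0=-.2,y1=.1,lo=.065,hi=.085):
    for r in rect(cloud(c),lo,hi,x0,x1,y0,y1):
        q=np.array(r[:2])-PC;R2=np.array([[np.cos(PY),np.sin(PY)],[-np.sin(PY),np.cos(PY)]])
        print(r,"pallet mm",(R2@q*1000).round(1),"yaw",round(r[4]-np.degrees(PY),1))
def overlay(c,fn,z=.026,crop=None,f=1):
    im=c["color"][...,::-1].copy()
    for x,y,w,h in((-29,-55,54,28),(55,-29,28,54),(29,55,54,28),(-55,29,28,54)):
        q=proj(c,P2W([((x+i*w)/1e3,(y+j*h)/1e3,z) for i,j in((-1,-1),(1,-1),(1,1),(-1,1))]))
        cv2.polylines(im,[np.round(q*16).astype(int).reshape(-1,1,2)],True,(0,0,255),1,cv2.LINE_AA,4)
    if crop: a,b,d,e=crop;im=cv2.resize(im[b:e,a:d],None,fx=f,fy=f,interpolation=cv2.INTER_CUBIC)
    cv2.imwrite("pics/"+fn+".png",im)
E
python3 - <<'E'
from h import *
c=snap("wrist","w8")
cartons(c);o=get_obs();print(o["clock"],o["grip_width"],o["eef_pos"])
c=snap("scene","c8");snap("side","s8");cartons(c)
overlay(load("w8"),"w8o",z=.074)
for n in("c8","s8"): print(rect(cloud(load(n)),.040,.056,.3,.7,.25,.45))
E
```

```text
(0.5495, -0.002, 105, 52, 0.0, 0.0751) pallet mm [28.5 52.4] yaw -1.6
(0.5265, -0.186, 47, 28, 0.0, 0.0804) pallet mm [   0.3 -130.9] yaw -1.6
14.375 0.06668825562185263 [ 0.52824161 -0.00182164  0.19118071]
(0.5475, -0.0055, 105, 55, 0.0, 0.0749) pallet mm [26.4 49. ] yaw -1.6
(0.5245, -0.1885, 45, 23, 0.0, 0.0797) pallet mm [  -1.7 -133.3] yaw -1.6
[(0.427, 0.3557, 105, 60, -7.8, 0.0481), (0.5869, 0.345, 107, 56, 15.1, 0.0482)]
[(0.4261, 0.3626, 106, 56, -8.9, 0.0482), (0.5857, 0.3506, 105, 57, 17.5, 0.0482)]
```

View pics/w8o.png

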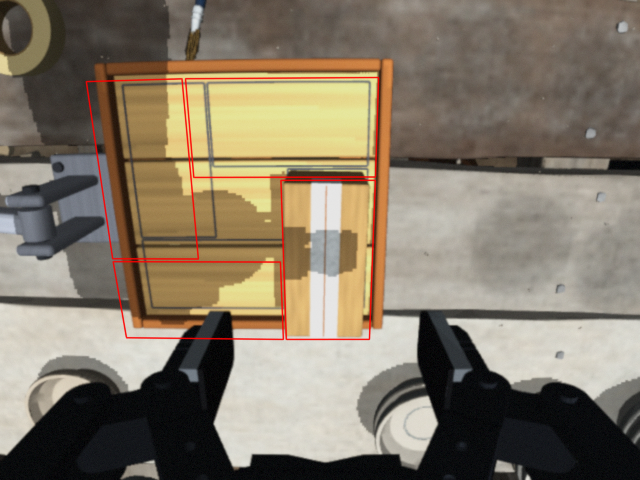

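Carton C is in place2: the overlay box at (328,258) surrounds its top with a gap on both sides. Now carton B.

Run:
```python
from h import *
go(.5673,.3437,.12,196.1)
```

```text
now [ 0.5279 -0.0019  0.1904] psi 181.6 shift [-0.98  6.89  1.41] turn z -1.45 tilt [0.003 0.   ]
```

Request:
{"op": "send_rows", "data": {
  "increments": [
    [[-0.1,0.8,0,0,0,0],[-0.1,1,0,0,0,0],[-0.1,1,0,0,0,0],[-0.1,1,0,0,0,0],[-0.1,1,0,0,0,0],[-0.2,1,0.2,0,0,0],[-0.2,0.7,0.4,0,0,0],[-0.08,0.39,0.3,0,0,0]]
  ],
  "grip": 0
}}

```text
clock: 15.48
eef_pos: [0.5674, 0.3452, 0.144]
tool_rot: [-0.015, 1.0, -0.001, -0.001]
ft_force: [-0.3, -0.7, -0.0]
grip_width: 0.0857
```

Request:
{"op": "send_rows", "data": {
  "increments": [
    [[0,0,0.3,0,0,-0.75],[0,0,0.2,0,0,-0.7],[0,0,0,0,0,0],[0,0,0,0,0,0]]
  ]
}}

```text
clock: 15.98
eef_pos: [0.5685, 0.3433, 0.1219]
tool_rot: [-0.139, 0.99, -0.0, -0.0]
ft_force: [-0.6, 0.8, 0.2]
grip_width: 0.0856
```

Run:
```python
from h import *
go(.5673,.3437,.027,196.1)
c=snap("wrist","w9")
for r in rect(cloud(c),.040,.056,.3,.75,.2,.5): print(r)
```

```text
now [0.5685 0.3433 0.1219] psi 195.96 shift [0.02 0.01 1.9 ] turn z -0.01 tilt [ 0.0003 -0.0002]
(0.4527, 0.3573, 55, 53, -8.1, 0.0489)
(0.5876, 0.3498, 106, 53, 15.9, 0.0491)
(0.6974, 0.3173, 46, 44, -40.9, 0.0506)
```

View pics/w9.png

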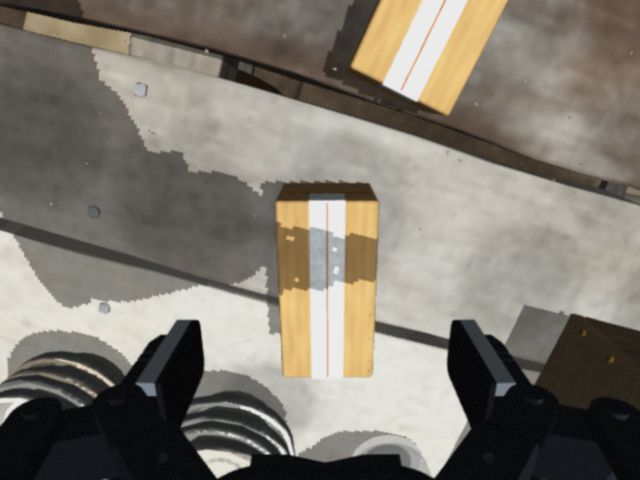

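Run:
```python
from h import *
p,a,r=pose();p=np.array([.5673,.3437,.027])
for n in("c8","w9","s8"):
    W=cloud(load(n)).reshape(-1,3);W=W[(W[:,2]>.02)&(W[:,2]<.2)]
    t=(W-p)@r
    for nm,k in(("fing",(abs(t[:,0])<.03)&(abs(t[:,1])>.045)&(abs(t[:,1])<.1)),("body",(abs(t[:,0])<.06)&(abs(t[:,1])<.08)&(W[:,2]>.06))):
        s=t[k];print(n,nm,len(s), s[:,1].min() if len(s) else "",s[:,1].max() if len(s) else "",(s.min(0).round(3),s.max(0).round(3)) if len(s) else "")
```

```text
c8 fing 0   
c8 body 0   
w9 fing 22432 -0.07533564295321127 0.07446993921329383 (array([-0.012, -0.075, -0.173]), array([ 0.014,  0.074, -0.104]))
w9 body 43199 -0.07533564295321127 0.07446993921329383 (array([-0.013, -0.075, -0.173]), array([ 0.017,  0.074, -0.1  ]))
s8 fing 0   
s8 body 0
```

Carton B is at (327,290), square between the fingers. The point clouds show nothing in the way of the fingers or the gripper body.

Request:
{"op": "send_rows", "data": {
  "increments": [
    [[0.02,0.01,0.5,0,0,0],[0,0,0.5,0,0,0],[0,0,0.5,0,0,0],[0,0,0.4,0,0,0],[0,0,0,0,0,0]]
  ]
}}

```text
clock: 16.65
eef_pos: [0.5662, 0.3432, 0.0255]
tool_rot: [-0.14, 0.99, -0.001, -0.002]
ft_force: [-0.3, -0.5, -0.2]
grip_width: 0.0852
```

Request:
{"op": "send_rows", "data": {
  "increments": [
    [[0,0,0,0,0,0],[0,0,0,0,0,0],[0,0,0,0,0,0],[0,0,0,0,0,0],[0,0,0,0,0,0]]
  ],
  "grip": 1
}}

```text
clock: 17.27
eef_pos: [0.5685, 0.3447, 0.0288]
tool_rot: [-0.14, 0.99, 0.001, 0.002]
ft_force: [0.0, 0.0, 5.9]
grip_width: 0.0513
```

Run:
```python
from h import *
snap("wrist","w10")
p,a,r=pose();print(p,a,get_obs()["ft_force"])
q=P2W(np.array([55,-8])/1000)[0];print(q);go(q[0],q[1],.15,91.6)
```

```text
[0.56845448 0.34471708 0.02881413] 196.08692284190582 [-0.50361219 -0.65812335  6.42299668]
[ 0.57770193 -0.06166119]
now [0.5685 0.3447 0.0288] psi 196.09 shift [ 2.07 -7.86 -2.44] turn z 10.45 tilt [-0.0035  0.0007]
```

View pics/w10.png

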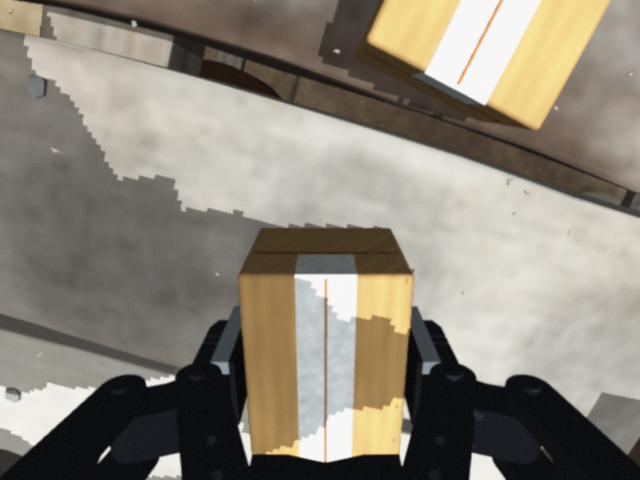

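Run:
```python
from h import *
held("w10",240,275,413,275,.048)
```

```text
world [0.5458 0.3125 0.048 ] tool [ 0.0307 -0.0246 -0.0193]
world [0.5318 0.3611 0.048 ] tool [ 0.0306  0.026  -0.0193]
```

Request:
{"op": "send_rows", "data": {
  "increments": [
    [[0,0,-0.4,0,0,0],[0,0,-0.8,0,0,0],[0,0,-0.8,0,0,0],[0.17,-0.7,-0.2,0,0,0],[0.2,-0.9,0,0,0,0],[0.3,-0.9,0,0,0,0],[0.3,-0.9,0,0,0,0],[0.3,-0.9,0,0,0,0]]
  ]
}}

```text
clock: 18.32
eef_pos: [0.565, 0.1184, 0.1362]
tool_rot: [-0.14, 0.99, -0.0, -0.001]
ft_force: [1.1, 0.0, -2.7]
grip_width: 0.0509
```

Request:
{"op": "send_rows", "data": {
  "increments": [
    [[0.3,-0.9,0,0,0,0],[0.3,-0.9,0,0,0,0],[0.2,-0.9,0,0,0,0],[0,-0.86,0,0,0,0],[0,0,0,0,0,0.6],[0,0,0,0,0,0.8],[0,0,0,0,0,0.9],[0,0,0,0,0,0.9]]
  ]
}}

```text
clock: 19.32
eef_pos: [0.576, -0.0621, 0.136]
tool_rot: [0.141, 0.99, 0.0, -0.001]
ft_force: [-0.4, -0.2, -2.9]
grip_width: 0.0506
```

Request:
{"op": "send_rows", "data": {
  "increments": [
    [[0,0,0,0,0,0.9],[0,0,0,0,0,0.9],[0,0,0,0,0,0.9],[0,0,0,0,0,0.9],[0,0,0,0,0,0.9],[0,0,0,0,0,0.9],[0,0,0,0,0,0.9],[0,0,0,0,0,0.9]]
  ]
}}

```text
clock: 20.32
eef_pos: [0.5761, -0.062, 0.1361]
tool_rot: [0.696, 0.718, -0.0, -0.001]
ft_force: [-0.5, -0.5, -1.9]
grip_width: 0.0507
```

Run:
```python
from h import *
snap("wrist","w11")
q=P2W(np.array([54.5,-8])/1000)[0];go(q[0],q[1],.12,91.6);print(get_obs()["grip_width"])
```

```text
now [ 0.5761 -0.062   0.1361] psi 91.63 shift [0.01 0.02 0.32] turn z 0.0 tilt [ 0.0005 -0.0018]
0.05046746819185445
```

View pics/w11.png

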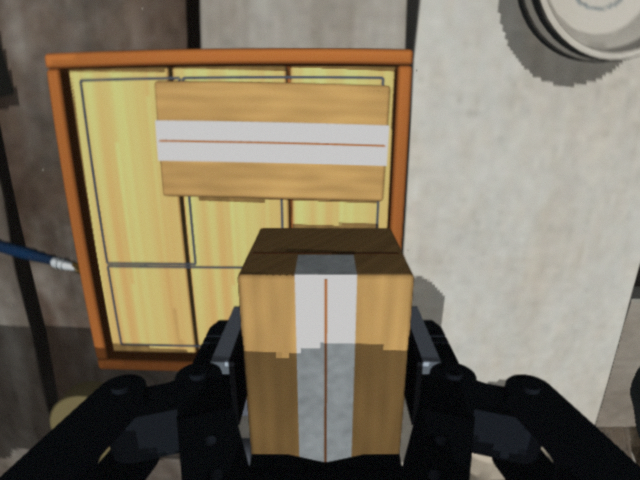

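```bash
cat >> h.py <<'E'
def W2P(q):
    R2=np.array([[np.cos(PY),np.sin(PY)],[-np.sin(PY),np.cos(PY)]]);return R2@(np.array(q)[:2]-PC)*1000
E
python3 - <<'E'
from h import *
c=load("w11")
P=np.array([W2P(ray(c,u,v,.074)) for u,v in((157,83),(389,87),(385,200),(163,195))]);print(P.round(1),P.mean(0))
for a,b in((0,1),(3,2)): d=P[b]-P[a];print(np.degrees(np.arctan2(d[1],d[0])))
im=cv2.resize(c["color"][40:260,40:420,::-1],None,fx=2.1,fy=2.1,interpolation=cv2.INTER_CUBIC);cv2.imwrite("pics/w11c.png",im)
E
```

```text
[[-20.6  79.1]
 [ 81.2  77.1]
 [ 81.6  26.5]
 [-23.   28.7]] [29.80095224 52.84641247]
-1.1547528222072192
-1.224898628376433
```

View pics/w11c.png

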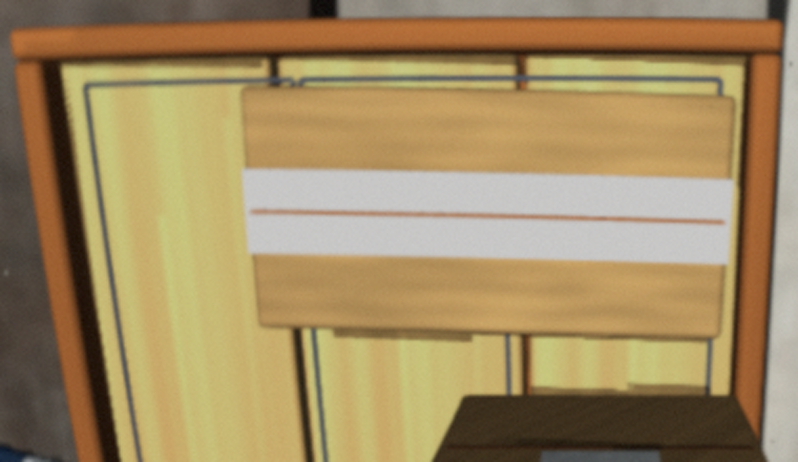

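Run:
```python
from h import *
q=P2W(np.array([54.4,-7.7])/1000)[0];go(q[0],q[1],.0555,91.6)
```

```text
now [ 0.5761 -0.062   0.1361] psi 91.63 shift [0.01 0.02 1.61] turn z 0.0 tilt [ 0.0005 -0.0018]
```

Request:
{"op": "send_rows", "data": {
  "increments": [
    [[0.01,0.02,0.4,0,0,0],[0,0,0.4,0,0,0],[0,0,0.4,0,0,0],[0,0,0.2,0,0,0],[0,0,0.1,0,0,0],[0,0,0.06,0,0,0],[0,0,0,0,0,0],[0,0,0,0,0,0]]
  ]
}}

```text
clock: 21.38
eef_pos: [0.5782, -0.0617, 0.0594]
tool_rot: [0.694, 0.72, 0.0, 0.0]
ft_force: [0.3, 0.5, -3.2]
grip_width: 0.0508
```

Run:
```python
from h import *
snap("wrist","w12")
q=P2W(np.array([54.4,-7.7])/1000)[0];go(q[0],q[1],.0545,91.6);print(get_obs()["ft_force"])
```

```text
now [ 0.5782 -0.0617  0.0594] psi 92.11 shift [ 0.01 -0.02  0.1 ] turn z 0.05 tilt [-0.0001  0.0011]
[-0.06634585 -0.8607003  -2.28820047]
```

View pics/w12.png

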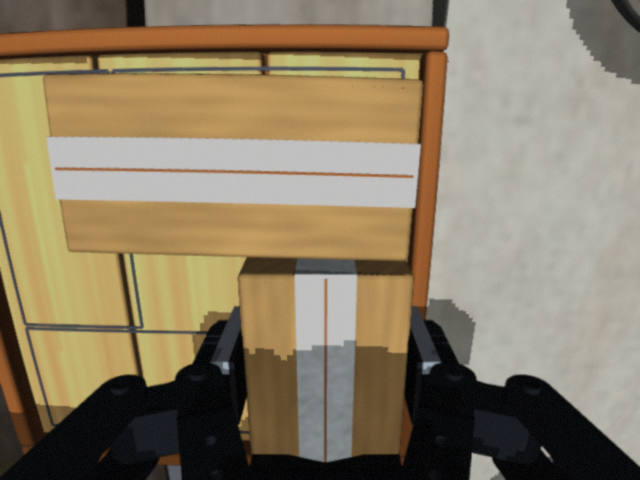

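Request:
{"op": "send_rows", "data": {
  "increments": [
    [[0,0,0,0,0,0.05],[0,0,0,0,0,0],[0,0,0,0,0,0]]
  ]
}}

```text
clock: 21.8
eef_pos: [0.5778, -0.0617, 0.0589]
tool_rot: [0.697, 0.717, 0.0, 0.0]
ft_force: [-0.7, -0.9, -1.1]
grip_width: 0.0507
```

Run:
```python
from h import *
q=P2W(np.array([54.4,-7.7])/1000)[0];go(q[0],q[1],.0545,91.6);o=get_obs();print(o["ft_force"],o["ft_torque"])
held("w12",242,275,411,275,.0788)
```

```text
now [ 0.5778 -0.0617  0.0589] psi 91.6 shift [ 0.01 -0.01  0.09] turn z 0.0 tilt [0.     0.0001]
[-0.6933267  -0.91822651 -1.13273236] [-0.00560126 -0.0016038   0.02469523]
world [ 0.5531 -0.0311  0.0788] tool [ 0.0312 -0.0239 -0.0199]
world [ 0.6024 -0.0294  0.0788] tool [ 0.0316  0.0255 -0.0199]
```

Request:
{"op": "send_rows", "data": {
  "increments": [
    [[0,0,0.05,0,0,0],[0,0,0.04,0,0,0],[0,0,0,0,0,0],[0,0,0,0,0,0]]
  ]
}}

```text
clock: 22.3
eef_pos: [0.5777, -0.0616, 0.0548]
tool_rot: [0.697, 0.717, 0.0, 0.0]
ft_force: [-3.0, 1.7, 3.7]
grip_width: 0.0513
```

Run:
```python
from h import *
q=P2W(np.array([54.4,-7.7])/1000)[0];go(q[0],q[1],.0545,91.6);o=get_obs();print(o["ft_force"],o["ft_torque"])
```

```text
now [ 0.5777 -0.0616  0.0548] psi 91.6 shift [ 0.   -0.01  0.01] turn z 0.0 tilt [0.     0.0002]
[-3.00364306  1.66139888  3.68654065] [ 0.09531207  0.43030277 -0.03916097]
```

On the deck with 3.7 N of contact, so I'll release and lift.

Request:
{"op": "send_rows", "data": {
  "increments": [
    [[0,0,0,0,0,0],[0,0,0,0,0,0],[0,0,0,0,0,0]]
  ],
  "grip": 0.22
}}

```text
clock: 22.68
eef_pos: [0.5779, -0.0617, 0.0542]
tool_rot: [0.697, 0.717, 0.0, 0.0]
ft_force: [-0.3, 0.2, -0.3]
grip_width: 0.0666
```

Request:
{"op": "send_rows", "data": {
  "increments": [
    [[0,0,-0.3,0,0,0],[0,0,-0.7,0,0,0],[0,0,-0.9,0,0,0],[0,0,-0.9,0,0,0],[0,0,-0.2,0,0,0],[0,0,0,0,0,0]]
  ]
}}

```text
clock: 23.42
eef_pos: [0.5782, -0.0617, 0.2056]
tool_rot: [0.697, 0.717, 0.001, 0.001]
ft_force: [0.7, 0.5, -1.1]
grip_width: 0.0664
```

Run:
```python
from h import *
c=snap("wrist","w13")
print(pose()[:2])
im=cv2.resize(c["color"][:,:,::-1],(800,600),interpolation=cv2.INTER_CUBIC);cv2.imwrite("pics/w13c.png",im)
```

```text
(array([ 0.57739152, -0.06160949,  0.20400897]), np.float64(91.59956641421635))
```

View pics/w13c.png

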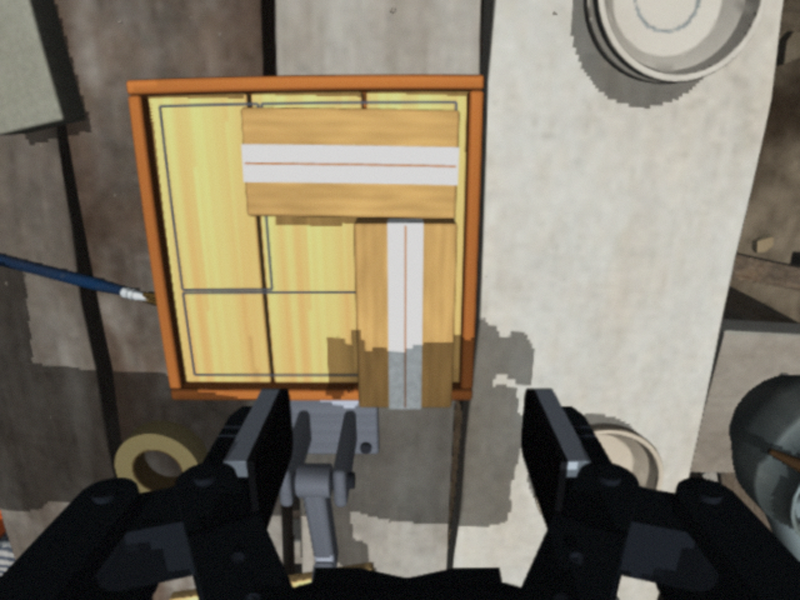

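```bash
cat >> h.py <<'E'
def quad(fn,pts,z=.074,s=1.):
    c=load(fn);P=np.array([W2P(ray(c,u/s,v/s,z)) for u,v in pts]);print(P.round(1).tolist(),"mean",P.mean(0).round(1))
    for a,b in((0,1),(3,2),(0,3),(1,2)): d=P[b]-P[a];print(round(np.degrees(np.arctan2(d[1],d[0])),2),round(np.hypot(*d),1),end="; ")
    print()
E
python3 - <<'E'
from h import *
c=load("w13");a=cv2.resize(c["color"][60:350,90:410,::-1],None,fx=2.5,fy=2.5,interpolation=cv2.INTER_CUBIC)[:, :800];cv2.imwrite("pics/w13d.png",a[:600]);print(a.shape)
quad("w13",[(242,108),(459,110),(455,219),(249,214)],s=1.25)
quad("w13",[(356,222),(455,222),(451,407),(359,407)],s=1.25)
E
```

```text
(725, 800, 3)
[[-21.5, 79.5], [81.1, 77.9], [80.5, 26.0], [-22.2, 28.9]] mean [29.4 53.1]
-0.85 102.6; -1.59 102.7; -90.79 50.6; -90.68 51.9; 
[[31.1, 24.5], [80.5, 24.5], [81.2, -79.8], [29.7, -79.7]] mean [ 55.6 -27.6]
-0.05 49.3; -0.12 51.5; -90.8 104.2; -89.6 104.3;
```

View pics/w13d.png

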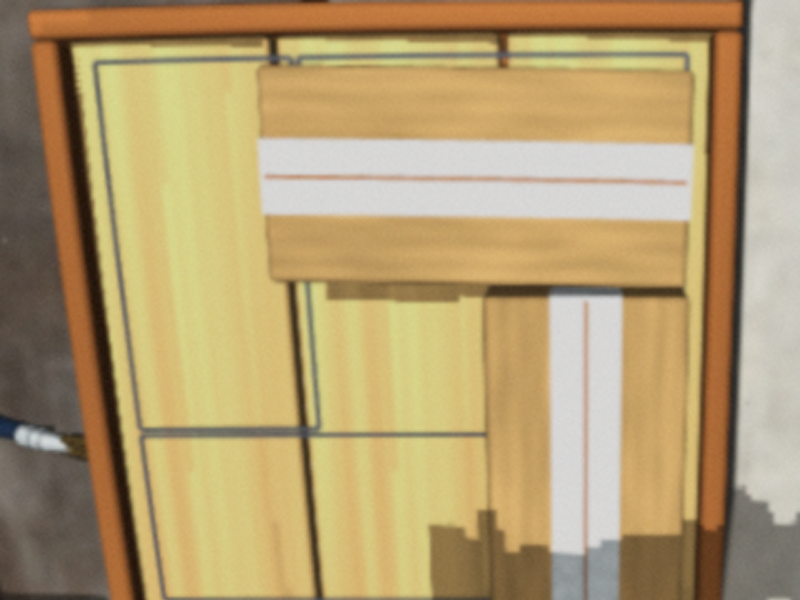

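B is good: pallet (55.6, -27.7), yaw about 0. C is about 2 mm inward and rotated -1.2°, so I'll regrip it and straighten it.

Run:
```python
from h import *
q=P2W(np.array([8,53.1])/1000)[0];print(q);go(q[0],q[1],.055,180.4)
```

```text
[ 0.52901424 -0.00189733]
now [ 0.5774 -0.0616  0.204 ] psi 91.6 shift [ 1.22 -0.93  2.98] turn z -8.88 tilt [ 0.0001 -0.0005]
```

Request:
{"op": "send_rows", "data": {
  "increments": [
    [[0.6,-0.47,0,0,0,0],[0.62,-0.46,0,0,0,-0.9],[0,0,0,0,0,-0.9],[0,0,0,0,0,-0.9],[0,0,0,0,0,-0.9],[0,0,0,0,0,-0.9],[0,0,0,0,0,-0.9],[0,0,0,0,0,-0.9]]
  ]
}}

```text
clock: 24.48
eef_pos: [0.5282, -0.002, 0.202]
tool_rot: [0.217, 0.976, -0.0, -0.002]
ft_force: [-0.6, -0.0, 0.1]
grip_width: 0.0667
```

Request:
{"op": "send_rows", "data": {
  "increments": [
    [[0,0,0,0,0,-0.9],[0,0,0,0,0,-0.9],[0,0,0,0,0,-0.78],[0,0,0.5,0,0,0],[0,0,0.5,0,0,0],[0,0,0,0,0,0]]
  ]
}}

```text
clock: 25.22
eef_pos: [0.5265, -0.002, 0.1506]
tool_rot: [-0.003, 1.0, 0.0, -0.004]
ft_force: [-0.1, -0.2, 0.7]
grip_width: 0.0668
```

Run:
```python
from h import *
snap("wrist","w14")
q=P2W(np.array([8,53.1])/1000)[0];print(q);go(q[0],q[1],.055,180.4)
```

```text
[ 0.52901424 -0.00189733]
now [ 0.5279 -0.002   0.1523] psi 180.4 shift [-0.03  0.    1.95] turn z 0.0 tilt [0.0052 0.0001]
```

View pics/w14.png

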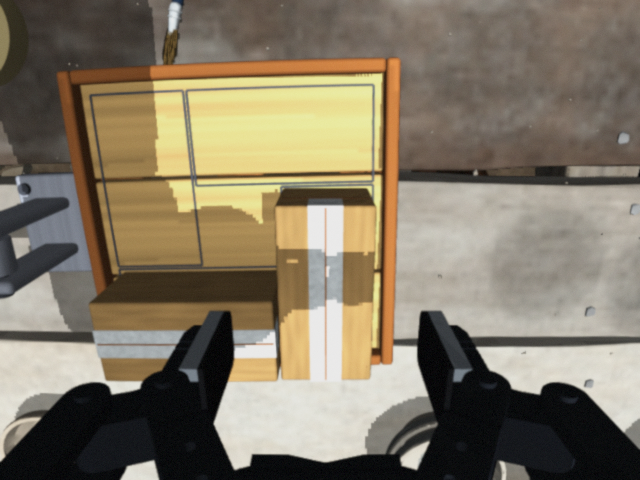

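Request:
{"op": "send_rows", "data": {
  "increments": [
    [[-0.02,0,0.5,0,0,0],[0,0,0.5,0,0,0],[0,0,0.5,0,0,0],[0,0,0.35,0,0,0],[0,0,0.1,0,0,0],[0,0,0,0,0,0]]
  ]
}}

```text
clock: 26.02
eef_pos: [0.531, -0.002, 0.0573]
tool_rot: [-0.003, 1.0, 0.0, 0.0]
ft_force: [-1.0, 0.3, -0.5]
grip_width: 0.0667
```

Request:
{"op": "send_rows", "data": {
  "increments": [
    [[0,0,0,0,0,0],[0,0,0,0,0,0],[0,0,0,0,0,0],[0,0,0,0,0,0]]
  ],
  "grip": 1
}}

```text
clock: 26.52
eef_pos: [0.5318, -0.002, 0.0582]
tool_rot: [-0.003, 1.0, -0.0, 0.001]
ft_force: [-0.4, 0.2, 6.3]
grip_width: 0.0507
```

Run:
```python
from h import *
snap("wrist","w15")
q=P2W(np.array([8,54.5])/1000)[0];print(q);go(q[0],q[1],.055,181.6);print(get_obs()["ft_force"],get_obs()["grip_width"])
```

```text
[ 5.28975152e-01 -4.97875621e-04]
now [ 0.5317 -0.002   0.0582] psi 180.4 shift [0.06 0.03 0.06] turn z -0.12 tilt [-0.0029 -0.0001]
[-1.0352611   0.01654469  6.06681018] 0.05073795658446882
```

View pics/w15.png

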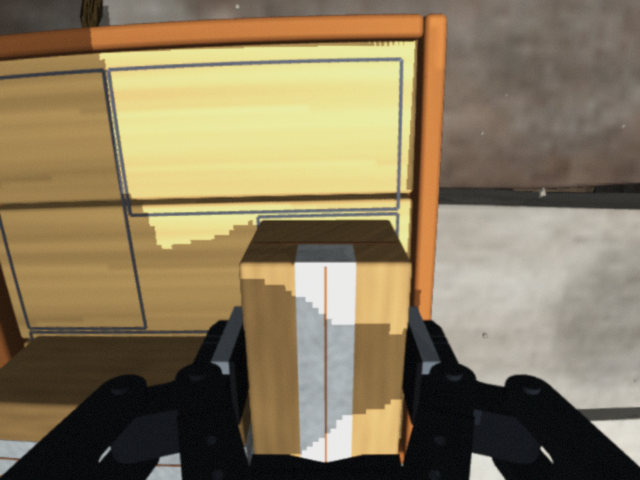

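Run:
```python
from h import *
c=load("w15");a=cv2.resize(c["color"][180:300,210:430,::-1],None,fx=3.6,fy=3.6,interpolation=cv2.INTER_CUBIC);cv2.imwrite("pics/w15c.png",a);print(a.shape)
W=cloud(c)
for v in range(200,275,5): print(v,W[v,325].round(4))
```

```text
(432, 792, 3)
200 [ 0.4908 -0.002   0.0263]
205 [ 0.4926 -0.002   0.0272]
210 [ 0.495  -0.0019  0.0258]
215 [ 0.4965 -0.0019  0.028 ]
220 [ 0.4984 -0.0019  0.0286]
225 [ 0.4978 -0.0019  0.0372]
230 [ 0.4984 -0.0019  0.0417]
235 [ 0.4982 -0.0019  0.0481]
240 [ 0.498  -0.0019  0.0542]
245 [ 0.4978 -0.0019  0.06  ]
250 [ 0.4979 -0.0019  0.0644]
255 [ 0.4974 -0.0019  0.0702]
260 [ 0.4979 -0.0019  0.0731]
265 [ 0.4984 -0.0019  0.0759]
270 [ 0.5005 -0.0019  0.0748]
```

View pics/w15c.png

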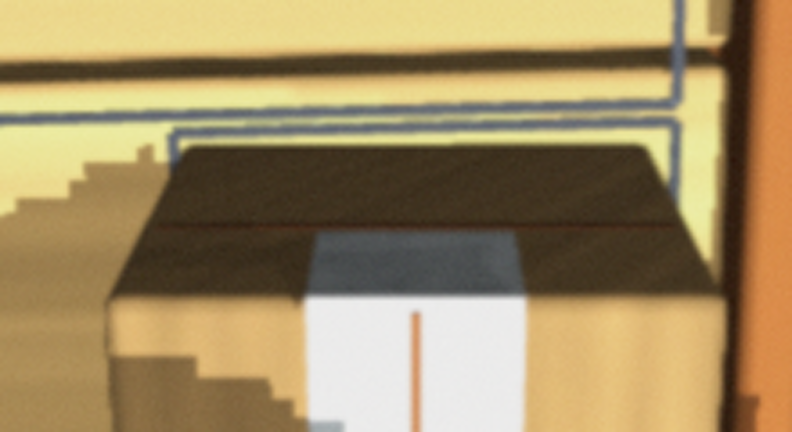

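Request:
{"op": "send_rows", "data": {
  "increments": [
    [[0,0,-0.06,0,0,0],[0,0.03,0,0,0,-0.13],[0,0,0,0,0,0],[0,0,0.04,0,0,0],[0,0,0,0,0,0],[0,0,0,0,0,0]]
  ]
}}

```text
clock: 27.32
eef_pos: [0.5304, -0.0004, 0.0582]
tool_rot: [-0.015, 1.0, 0.0, -0.0]
ft_force: [-4.0, 1.4, 5.8]
grip_width: 0.0506
```

Run:
```python
from h import *
c=snap("wrist","w16")
q=P2W(np.array([8,54.5])/1000)[0];go(q[0],q[1],.055,181.6);print(get_obs()["ft_force"],get_obs()["grip_width"])
a=cv2.resize(c["color"][180:300,210:430,::-1],None,fx=3.6,fy=3.6,interpolation=cv2.INTER_CUBIC);cv2.imwrite("pics/w16c.png",a)
```

```text
now [ 5.304e-01 -4.000e-04  5.820e-02] psi 181.7 shift [ 0.03 -0.    0.06] turn z 0.01 tilt [0.0001 0.0001]
[-2.81064579 -0.17738588  5.46571779] 0.050763350970700685
```

View pics/w16c.png

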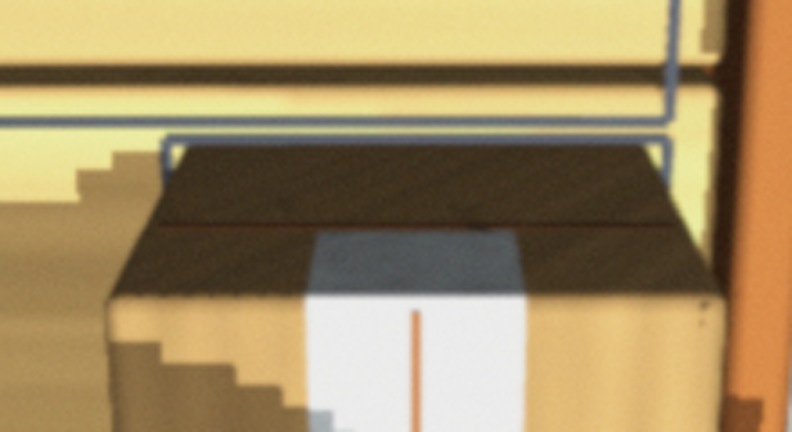

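C is now centred between the drawn lines: the front corners at (170,140) and (668,140) have even gaps. I'll release, lift, and go to carton A.

Request:
{"op": "send_rows", "data": {
  "increments": [
    [[0,0,0,0,0,0],[0,0,0,0,0,0],[0,0,0,0,0,0]]
  ],
  "grip": 0.22
}}

```text
clock: 27.75
eef_pos: [0.5306, -0.0005, 0.0576]
tool_rot: [-0.015, 1.0, -0.0, -0.0]
ft_force: [-0.6, 1.1, 0.6]
grip_width: 0.0668
```

Request:
{"op": "send_rows", "data": {
  "increments": [
    [[0,0,-0.3,0,0,0],[0,0,-0.7,0,0,0],[0,0,-0.9,0,0,0],[0,0,-0.9,0,0,0],[0,0,0,0,0,0],[0,0,0,0,0,0]]
  ]
}}

```text
clock: 28.5
eef_pos: [0.5304, -0.0005, 0.1982]
tool_rot: [-0.015, 1.0, -0.0, 0.0]
ft_force: [-0.5, 0.2, -0.4]
grip_width: 0.0669
```

Run:
```python
from h import *
c=snap("wrist","w17");snap("scene","c17")
im=cv2.resize(c["color"][:,:,::-1],(800,600),interpolation=cv2.INTER_CUBIC);cv2.imwrite("pics/w17c.png",im)
print(rect(cloud(load("c17")),.040,.056,.3,.7,.25,.45))
go(.4473,.3562,.12,171.7)
```

```text
[(0.4268, 0.3567, 104, 57, -8.5, 0.0481)]
now [ 5.296e-01 -5.000e-04  1.967e-01] psi 181.7 shift [1.43 7.18 1.54] turn z 1.0 tilt [0.0025 0.0001]
```

View pics/w17c.png

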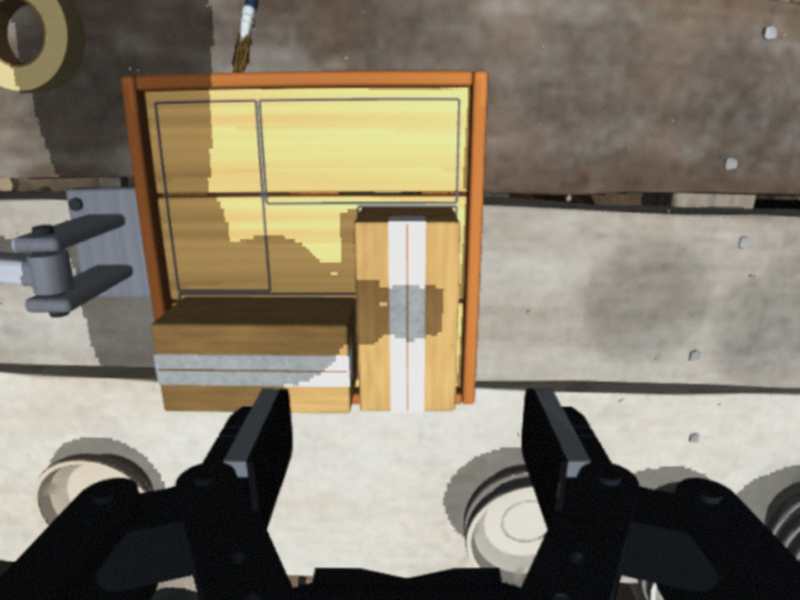

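Request:
{"op": "send_rows", "data": {
  "increments": [
    [[0.15,0.8,0,0,0,0],[0.2,1,0,0,0,0],[0.2,1,0,0,0,0],[0.2,1,0,0,0,0],[0.2,1,0,0,0,0],[0.2,1,0.1,0,0,0],[0.18,0.9,0.3,0,0,0.5],[0.1,0.5,0.4,0,0,0.5]]
  ],
  "grip": 0
}}

```text
clock: 29.6
eef_pos: [0.4492, 0.3596, 0.1561]
tool_rot: [0.073, 0.997, -0.0, -0.001]
ft_force: [0.3, 0.6, -0.5]
grip_width: 0.0855
```

Request:
{"op": "send_rows", "data": {
  "increments": [
    [[0,0,0.4,0,0,0],[0,0,0.34,0,0,0],[0,0,0,0,0,0],[0,0,0,0,0,0]]
  ]
}}

```text
clock: 30.1
eef_pos: [0.4506, 0.3575, 0.1206]
tool_rot: [0.072, 0.997, -0.0, -0.0]
ft_force: [0.6, 0.0, 0.5]
grip_width: 0.0853
```

Run:
```python
from h import *
go(.4473,.3562,.027,171.7)
c=snap("wrist","w18")
for r in rect(cloud(c),.040,.056,.3,.75,.2,.5): print(r)
```

```text
now [0.4506 0.3575 0.1206] psi 171.69 shift [ 0.06 -0.03  1.87] turn z -0.0 tilt [ 0.0005 -0.0006]
(0.4279, 0.3615, 106, 53, -8.8, 0.049)
```

View pics/w18.png

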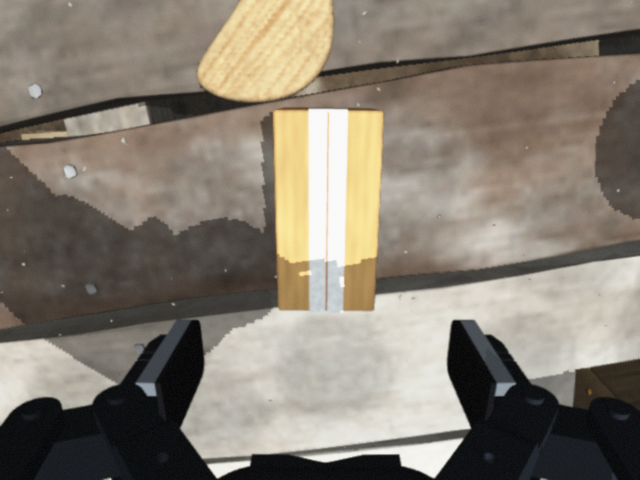

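Request:
{"op": "send_rows", "data": {
  "increments": [
    [[0.03,0.01,0.5,0,0,0],[0,0,0.5,0,0,0],[0,0,0.5,0,0,0],[0,0,0.37,0,0,0],[0,0,0,0,0,0]]
  ]
}}

```text
clock: 30.78
eef_pos: [0.4486, 0.3577, 0.0266]
tool_rot: [0.073, 0.997, -0.001, -0.001]
ft_force: [-0.7, 0.6, 0.5]
grip_width: 0.0857
```

Request:
{"op": "send_rows", "data": {
  "increments": [
    [[0,0,0,0,0,0],[0,0,0,0,0,0],[0,0,0,0,0,0],[0,0,0,0,0,0],[0,0,0,0,0,0]]
  ],
  "grip": 1
}}

```text
clock: 31.4
eef_pos: [0.4504, 0.3592, 0.0291]
tool_rot: [0.072, 0.997, 0.001, 0.001]
ft_force: [-0.7, 0.8, 6.2]
grip_width: 0.0508
```

Run:
```python
from h import *
snap("wrist","w19")
p,a,r=pose();print(p,a,get_obs()["ft_force"])
q=P2W(np.array([-8,-55])/1000)[0];print(q);go(q[0],q[1],.15,181.6)
```

```text
[0.45034252 0.35921024 0.02903435] 171.69693924719527 [-0.46832871 -0.45949852  5.44208549]
[ 0.51603881 -0.11040193]
now [0.4503 0.3592 0.029 ] psi 171.7 shift [-2.66 -9.1  -2.43] turn z -0.99 tilt [-0.0025  0.0024]
```

View pics/w19.png

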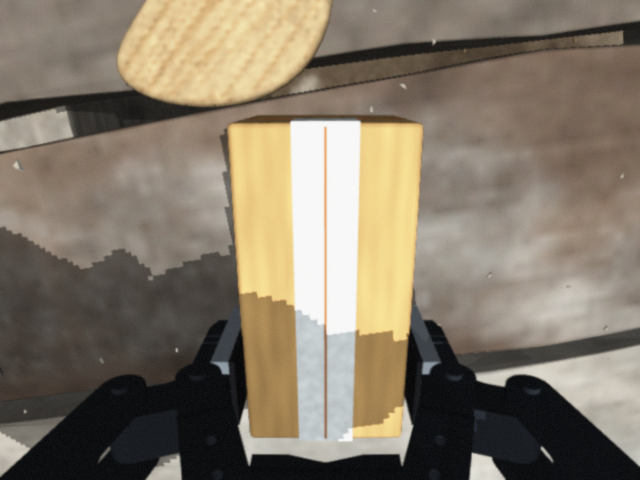

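Run:
```python
from h import *
held("w19",229,123,422,123,.048)
held("w19",250,437,405,437,.048)
```

```text
world [0.3735 0.3453 0.048 ] tool [ 0.074  -0.0248 -0.0192]
world [0.3808 0.3955 0.048 ] tool [ 0.074   0.0259 -0.0191]
world [0.4762 0.3297 0.048 ] tool [-0.0299 -0.0254 -0.019 ]
world [0.4841 0.3824 0.048 ] tool [-0.0301  0.0279 -0.0188]
```

Request:
{"op": "send_rows", "data": {
  "increments": [
    [[0,0,-0.4,0,0,0],[0,0,-0.8,0,0,0],[0,0,-0.8,0,0,0],[-0.2,-0.7,-0.4,0,0,0],[-0.3,-0.9,0,0,0,0],[-0.3,-0.9,0,0,0,0],[-0.3,-0.9,0,0,0,0],[-0.3,-0.9,0,0,0,0]]
  ]
}}

```text
clock: 32.45
eef_pos: [0.4872, 0.134, 0.1472]
tool_rot: [0.072, 0.997, -0.0, -0.0]
ft_force: [0.3, 0.9, -1.9]
grip_width: 0.0508
```

Request:
{"op": "send_rows", "data": {
  "increments": [
    [[-0.3,-0.9,0,0,0,0],[-0.3,-0.9,0,0,0,0],[-0.3,-0.9,0,0,0,0],[-0.2,-0.9,0,0,0,0],[-0.1,-0.8,0,0,0,0],[-0.06,-0.4,0,0,0,-0.5],[0,0,0,0,0,-0.49],[0,0,0,0,0,0]]
  ]
}}

```text
clock: 33.45
eef_pos: [0.5147, -0.1113, 0.147]
tool_rot: [-0.013, 1.0, 0.0, -0.0]
ft_force: [0.3, 0.2, -1.7]
grip_width: 0.0511
```

Run:
```python
from h import *
q=P2W(np.array([-8,-55])/1000)[0];print(q);go(q[0],q[1],.0575,181.6)
snap("wrist","w20");go(q[0],q[1],.0575,181.6)
```

```text
[ 0.51603881 -0.11040193]
now [ 0.5147 -0.1113  0.147 ] psi 181.5 shift [-0.03  0.02  1.79] turn z -0.01 tilt [0.0008 0.0004]
now [ 0.5147 -0.111   0.147 ] psi 181.51 shift [-0.03  0.01  1.79] turn z -0.01 tilt [0.0008 0.0003]
```

View pics/w20.png

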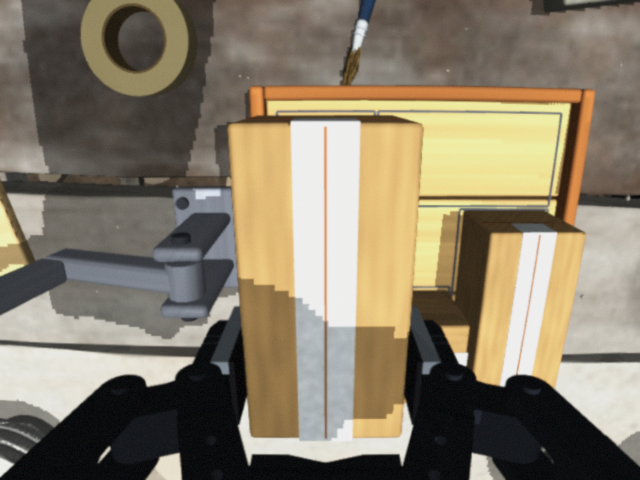

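Request:
{"op": "send_rows", "data": {
  "increments": [
    [[-0.05,0,0.4,0,0,-0.01],[0,0,0.4,0,0,0],[0,0,0.4,0,0,0],[0,0,0.3,0,0,0],[0,0,0.18,0,0,0],[0,0,0.06,0,0,0],[0,0,0,0,0,0],[0,0,0,0,0,0]]
  ]
}}

```text
clock: 34.5
eef_pos: [0.5182, -0.1111, 0.061]
tool_rot: [-0.015, 1.0, -0.0, 0.001]
ft_force: [-0.1, -0.5, -2.0]
grip_width: 0.051
```

Run:
```python
from h import *
q=P2W(np.array([-7,-55.5])/1000)[0];print(q);go(q[0],q[1],.055,181.6)
c=snap("wrist","w21");go(q[0],q[1],.055,181.6);print(get_obs()["ft_force"])
```

```text
[ 0.51705238 -0.11087381]
now [ 0.5182 -0.1111  0.061 ] psi 181.7 shift [0.02 0.01 0.12] turn z 0.01 tilt [-0.0013 -0.0003]
now [ 0.5181 -0.1111  0.061 ] psi 181.69 shift [0.02 0.01 0.12] turn z 0.01 tilt [-0.0013 -0.0003]
[ 0.21312807 -0.63141287 -1.46571023]
```

View pics/w21.png

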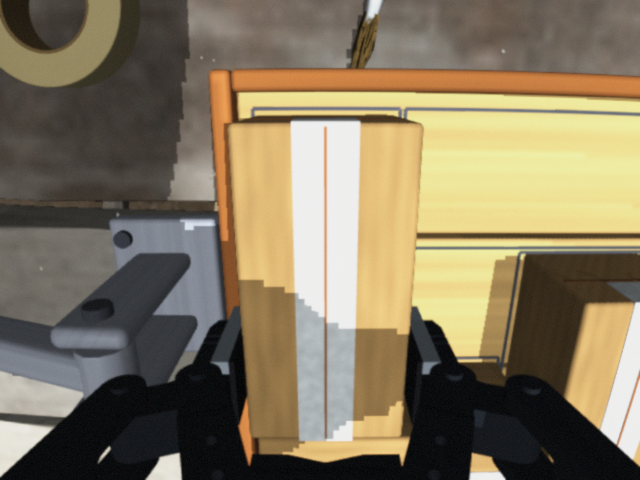

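Carton A lines up with place0: the drawn corners at (253,108) and (402,108) bracket its far end. I'll lower the last few millimetres and release.

Request:
{"op": "send_rows", "data": {
  "increments": [
    [[0.02,0.01,0.05,0,0,0],[0,0,0.05,0,0,0],[0,0,0.03,0,0,0],[0,0,0,0,0,0],[0,0,0,0,0,0]]
  ]
}}

```text
clock: 35.17
eef_pos: [0.5165, -0.1105, 0.055]
tool_rot: [-0.015, 1.0, 0.0, 0.0]
ft_force: [-3.6, 0.4, 7.1]
grip_width: 0.0506
```

Request:
{"op": "send_rows", "data": {
  "increments": [
    [[0,0,0,0,0,0],[0,0,0,0,0,0],[0,0,0,0,0,0]]
  ],
  "grip": 0.22
}}

```text
clock: 35.55
eef_pos: [0.5166, -0.1105, 0.0536]
tool_rot: [-0.015, 1.0, 0.0, -0.0]
ft_force: [0.8, -0.3, -0.7]
grip_width: 0.0665
```

Request:
{"op": "send_rows", "data": {
  "increments": [
    [[0,0,-0.3,0,0,0],[0,0,-0.7,0,0,0],[0,0,-0.9,0,0,0],[0,0,-0.9,0,0,0],[0,0.7,-0.2,0,0,0],[0,0.9,0,0,0,0],[0,0,0,0,0,0],[0,0,0,0,0,0]]
  ]
}}

```text
clock: 36.55
eef_pos: [0.5143, -0.0307, 0.2044]
tool_rot: [-0.015, 1.0, -0.0, 0.0]
ft_force: [-0.2, -0.4, 0.1]
grip_width: 0.0665
```

Run:
```python
from h import *
c=snap("wrist","w22");snap("scene","c22");snap("side","s22")
im=cv2.resize(c["color"][:,:,::-1],(800,600),interpolation=cv2.INTER_CUBIC);cv2.imwrite("pics/w22c.png",im)
print(pose()[:2])
for n in("c22","s22"):
    print(rect(cloud(load(n)),.004,.018,.3,.65,-.6,-.27),rect(cloud(load(n)),.032,.048,.3,.65,-.6,-.27))
```

```text
(array([ 0.51424515, -0.03149101,  0.20386751]), np.float64(181.61815712062696))
[(0.4859, -0.4288, 193, 187, 14.6, 0.0114)] [(0.4919, -0.428, 150, 25, 14.2, 0.0399)]
[(0.4159, -0.3612, 48, 24, 9.5, 0.009), (0.4901, -0.3466, 84, 41, 24.4, 0.0095), (0.5156, -0.3695, 60, 20, 25.2, 0.0098), (0.533, -0.3934, 42, 30, 10.0, 0.0105), (0.4885, -0.41, 45, 18, 0.0, 0.0104), (0.4356, -0.4224, 58, 25, 9.5, 0.0106)] [(0.4837, -0.4224, 82, 28, 11.5, 0.038)]
```

View pics/w22c.png

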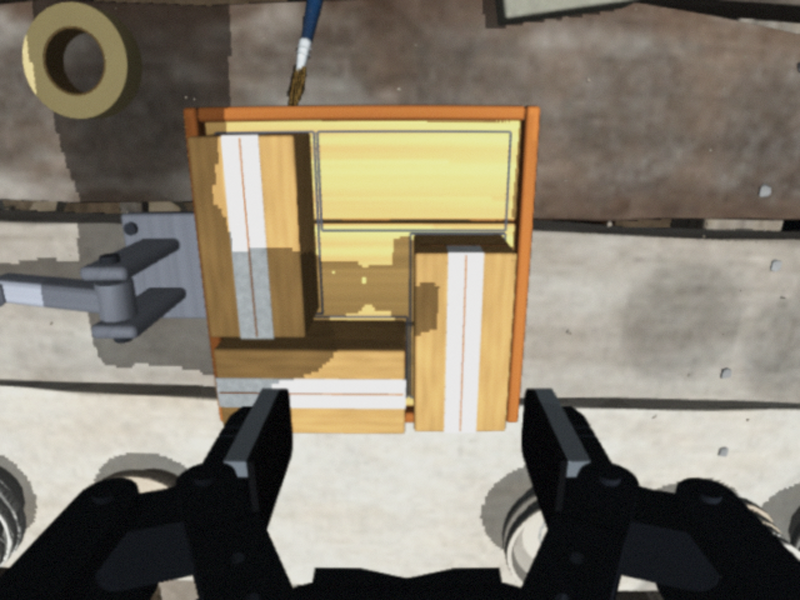

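View pics/c22.png

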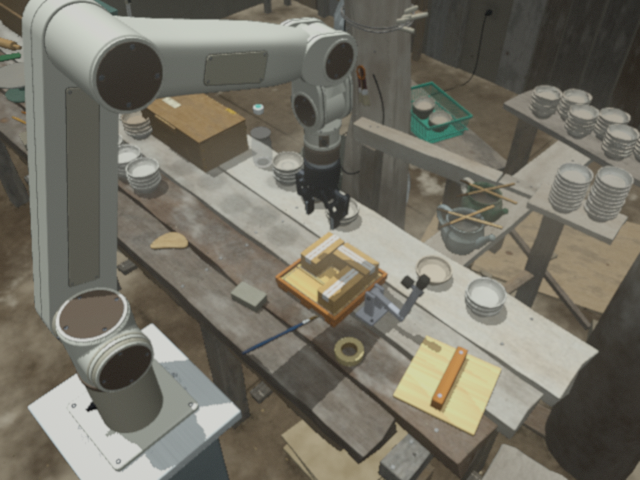

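All three cartons sit in their rectangles and the pinwheel shows clearly. The cover is undisturbed at about (0.492, -0.428), yaw 14°. I'll move over it, staying high past the clamp arm.

Run:
```python
from h import *
quad("w22",[(189,137),(307,134),(306,340),(212,339)],s=1.25)
quad("w22",[(415,248),(518,248),(507,431),(416,431)],s=1.25)
go(.492,-.428,.27,194.2)
```

```text
[[-81.0, -79.7], [-81.7, -22.4], [24.2, -28.6], [23.9, -79.6]] mean [-28.6 -52.6]
90.7 57.3; 89.69 51.0; 0.07 104.9; -3.33 106.0; 
[[-26.1, 29.3], [-26.3, 81.3], [80.2, 82.5], [80.0, 30.6]] mean [26.9 55.9]
90.22 52.0; 89.86 51.9; 0.72 106.2; 0.63 106.5; 
now [ 0.5142 -0.0315  0.2039] psi 181.62 shift [ 0.67 -7.91 -1.32] turn z -1.26 tilt [ 0.     -0.0002]
```

Request:
{"op": "send_rows", "data": {
  "increments": [
    [[0,0,-0.6,0,0,0],[0,-0.3,-0.8,0,0,0],[0.1,-0.8,0,0,0,0],[0.1,-1,0,0,0,0],[0.1,-1,0,0,0,0],[0.1,-1,0,0,0,0],[0.1,-1,0,0,0,0],[0.1,-1,0,0,0,0]]
  ],
  "grip": 0.25
}}

```text
clock: 37.7
eef_pos: [0.4924, -0.339, 0.2736]
tool_rot: [-0.014, 1.0, 0.0, -0.0]
ft_force: [1.6, -0.6, -0.1]
grip_width: 0.064
```

Request:
{"op": "send_rows", "data": {
  "increments": [
    [[0.07,-1,0,0,0,-0.6],[0,-0.8,0,0,0,-0.66],[0,0,0,0,0,0],[0,0,0,0,0,0]]
  ]
}}

```text
clock: 38.2
eef_pos: [0.496, -0.4262, 0.2732]
tool_rot: [-0.124, 0.992, 0.001, -0.0]
ft_force: [-0.9, -0.1, -0.5]
grip_width: 0.0638
```

Run:
```python
from h import *
go(.492,-.428,.12,194.2)
c=snap("wrist","w23");W=cloud(c)
print(rect(W,.004,.018,.3,.7,-.6,-.25),rect(W,.032,.048,.3,.65,-.6,-.3))
```

```text
now [ 0.496  -0.4262  0.2732] psi 194.19 shift [ 0.08 -0.02  3.06] turn z -0.0 tilt [0.0006 0.0014]
[(0.4941, -0.4249, 178, 177, 14.3, 0.011)] [(0.4937, -0.4247, 149, 25, 14.2, 0.0408)]
```

View pics/w23.png

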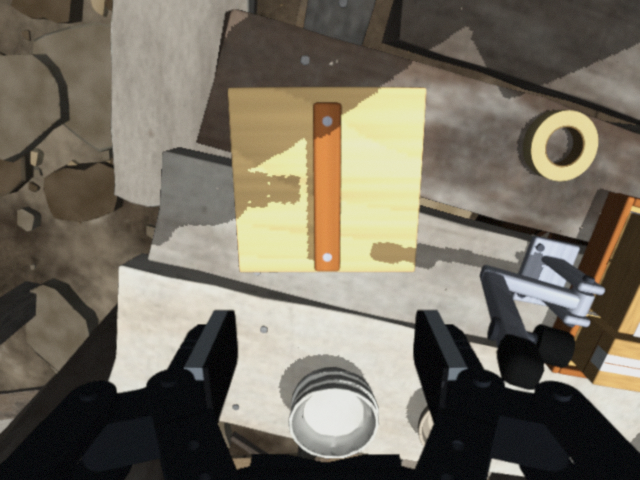

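The cover is square to the tool with its batten at (327,185). Clamp's black grip is at (535,355), well to the right. Descending onto the batten.

Run:
```python
from h import *
go(.494,-.4248,.023,194.2)
```

```text
now [ 0.4963 -0.4255  0.2737] psi 194.26 shift [0.04 0.02 5.01] turn z 0.01 tilt [0.0003 0.0009]
```

Request:
{"op": "send_rows", "data": {
  "increments": [
    [[0.03,-0.03,0.6,0,0,0],[0,0,0.9,0,0,0],[0,0,0.9,0,0,0],[0,0,0.9,0,0,0],[0,0,0.9,0,0,0],[0,0,0,0,0,0],[0,0,0,0,0,0]]
  ]
}}

```text
clock: 39.12
eef_pos: [0.4967, -0.4279, 0.0661]
tool_rot: [-0.125, 0.992, -0.001, 0.001]
ft_force: [1.1, -0.2, 1.1]
grip_width: 0.0644
```

Run:
```python
from h import *
go(.494,-.4248,.023,194.2)
c=snap("wrist","w24");W=cloud(c)
print(rect(W,.004,.018,.3,.7,-.6,-.25),rect(W,.032,.048,.3,.65,-.6,-.3))
```

```text
now [ 0.4967 -0.4279  0.0661] psi 194.35 shift [0.04 0.08 0.86] turn z 0.01 tilt [-0.0016 -0.0023]
[(0.4942, -0.4248, 177, 176, 14.3, 0.0109)] [(0.4939, -0.4249, 151, 25, 14.0, 0.0408)]
```

View pics/w24.png

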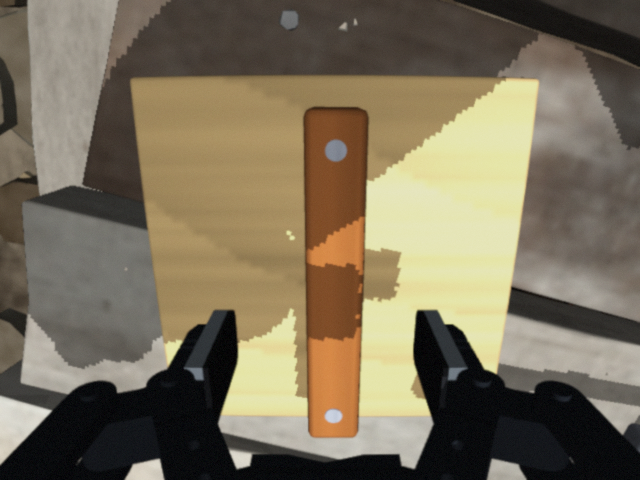

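Request:
{"op": "send_rows", "data": {
  "increments": [
    [[0.04,0.07,0.3,0,0,0],[0,0,0.3,0,0,0],[0,0,0.2,0,0,0],[0,0,0.06,0,0,0],[0,0,0,0,0,0],[0,0,0,0,0,0]]
  ]
}}

```text
clock: 39.92
eef_pos: [0.4931, -0.4253, 0.0212]
tool_rot: [-0.124, 0.992, -0.0, 0.0]
ft_force: [-0.4, -1.4, 0.2]
grip_width: 0.0636
```

Run:
```python
from h import *
go(.494,-.4248,.023,194.2);print(get_obs()["ft_force"])
```

```text
now [ 0.4931 -0.4253  0.0212] psi 194.3 shift [-0.02  0.01 -0.04] turn z 0.01 tilt [-0.0005 -0.0007]
[-0.36515017 -1.3594893   0.24264104]
```

Request:
{"op": "send_rows", "data": {
  "increments": [
    [[0,0,0,0,0,0],[0,0,0,0,0,0],[0,0,0,0,0,0],[0,0,0,0,0,0],[0,0,0,0,0,0],[0,0,0,0,0,0]]
  ],
  "grip": 1
}}

```text
clock: 40.67
eef_pos: [0.4931, -0.4253, 0.0213]
tool_rot: [-0.124, 0.992, -0.0, 0.0]
ft_force: [0.3, 0.0, 4.1]
grip_width: 0.023
```

Run:
```python
from h import *
go(.494,-.4248,.29,194.2);o=get_obs();print(o["ft_force"],o["grip_width"])
c=snap("wrist","w25");W=cloud(c)
print(rect(W,.004,.018,.3,.7,-.6,-.25),rect(W,.032,.048,.3,.65,-.6,-.3))
```

```text
now [ 0.4931 -0.4253  0.0213] psi 194.3 shift [-0.02 -0.   -5.37] turn z 0.01 tilt [-0.0006 -0.0009]
[0.325618   0.01925461 4.09007226] 0.022993574974873532
[(0.4695, -0.4314, 177, 127, -76.0, 0.0109)] [(0.4758, -0.4271, 115, 32, 12.6, 0.0408)]
```

View pics/w25.png

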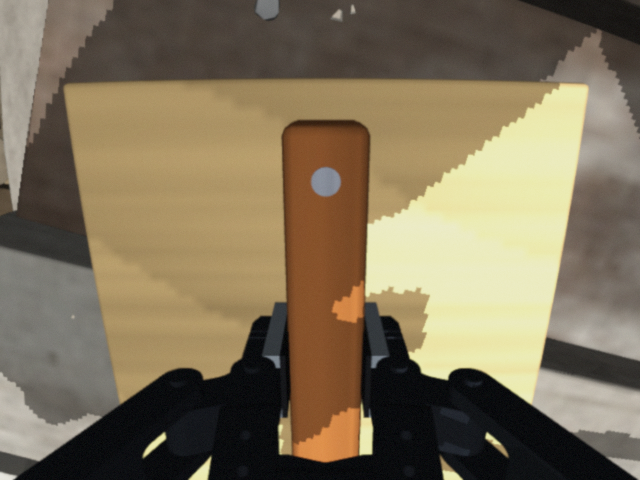

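Run:
```python
from h import *
held("w25",66,84,587,82,.010)
```

```text
world [ 0.4311 -0.5297  0.01  ] tool [ 0.0858 -0.0859  0.0113]
world [ 0.3877 -0.3622  0.01  ] tool [0.0865 0.0872 0.0112]
```

Request:
{"op": "send_rows", "data": {
  "increments": [
    [[0,0,-0.3,0,0,0],[0,0,-0.6,0,0,0],[0,0,-0.7,0,0,0],[0,0,-0.8,0,0,0],[0,0,-0.8,0,0,0],[0,0,-0.8,0,0,0],[0,0,-0.8,0,0,0],[0,0,-0.6,0,0,0]]
  ]
}}

```text
clock: 41.72
eef_pos: [0.4925, -0.4247, 0.2928]
tool_rot: [-0.124, 0.992, -0.0, 0.0]
ft_force: [-0.4, -1.0, -3.1]
grip_width: 0.0233
```

Run:
```python
from h import *
go(.5225,-.0552,.29,91.6);o=get_obs();print(o["ft_force"],o["grip_width"],o["joint_pos"])
c=snap("wrist","w26")
```

```text
now [ 0.4925 -0.4247  0.2928] psi 194.3 shift [-2.41  7.01  0.05] turn z 10.27 tilt [-0.0003 -0.0003]
[-0.38619826 -0.96500263 -3.08596077] 0.02333566760279343 [-7.11658239e-01  5.54607353e-01  6.09915423e-01  1.62573644e+00
  6.61820282e-05 -9.61245362e-01]
```

View pics/w26.png

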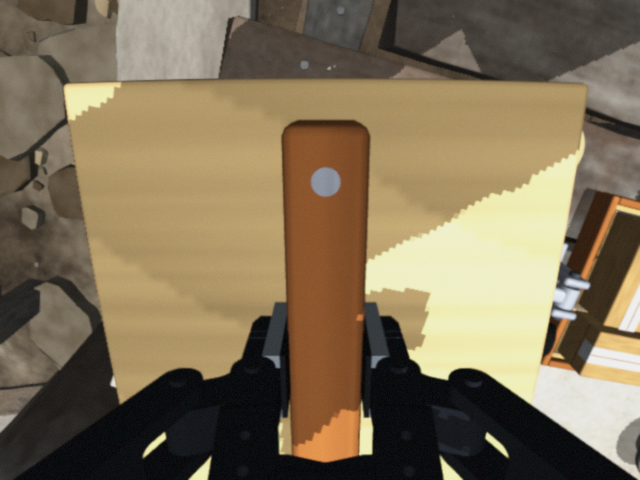

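Request:
{"op": "send_rows", "data": {
  "increments": [
    [[-0.2,0.6,0,0,0,0],[-0.3,0.9,0,0,0,0],[-0.3,0.9,0,0,0,0],[-0.3,0.9,0,0,0,0],[-0.3,0.9,0,0,0,0],[-0.3,0.9,0,0,0,0],[-0.3,0.9,0,0,0,0],[-0.41,1,0,0,0,0]]
  ]
}}

```text
clock: 42.78
eef_pos: [0.5221, -0.0547, 0.2899]
tool_rot: [-0.124, 0.992, 0.0, -0.001]
ft_force: [0.8, 0.4, -1.6]
grip_width: 0.0232
```

Request:
{"op": "send_rows", "data": {
  "increments": [
    [[0,0,0,0,0,0.5],[0,0,0,0,0,0.8],[0,0,0,0,0,0.8],[0,0,0,0,0,0.9],[0,0,0,0,0,0.9],[0,0,0,0,0,0.9],[0,0,0,0,0,0.9],[0,0,0,0,0,0.9]]
  ]
}}

```text
clock: 43.78
eef_pos: [0.5221, -0.0559, 0.2897]
tool_rot: [0.438, 0.899, -0.0, -0.001]
ft_force: [-0.9, 0.2, -2.4]
grip_width: 0.0229
```

Request:
{"op": "send_rows", "data": {
  "increments": [
    [[0,0,0,0,0,0.9],[0,0,0,0,0,0.9],[0,0,0,0,0,0.9],[0,0,0,0,0,0.6],[0,0,0,0,0,0.37],[0,0,0.4,0,0,0],[0,0,0.6,0,0,0],[0,0,0,0,0,0]]
  ]
}}

```text
clock: 44.78
eef_pos: [0.5204, -0.0557, 0.2376]
tool_rot: [0.697, 0.717, -0.002, -0.003]
ft_force: [0.3, -0.8, -2.5]
grip_width: 0.023
```

Run:
```python
from h import *
q=P2W(np.array([-.6,1.8])/1000)[0];print(q);go(q[0],q[1],.0953,91.6);o=get_obs();print(o["ft_force"],o["grip_width"],o["clock"])
c=snap("wrist","w27")
snap("scene","c27");snap("side","s27")
```

```text
[ 0.52184997 -0.05341745]
now [ 0.5204 -0.0557  0.2376] psi 91.6 shift [0.04 0.05 2.85] turn z 0.0 tilt [ 0.0012 -0.0078]
[ 0.25724156 -0.76189862 -2.49400211] 0.02300372089160376 44.775
```

View pics/w27.png

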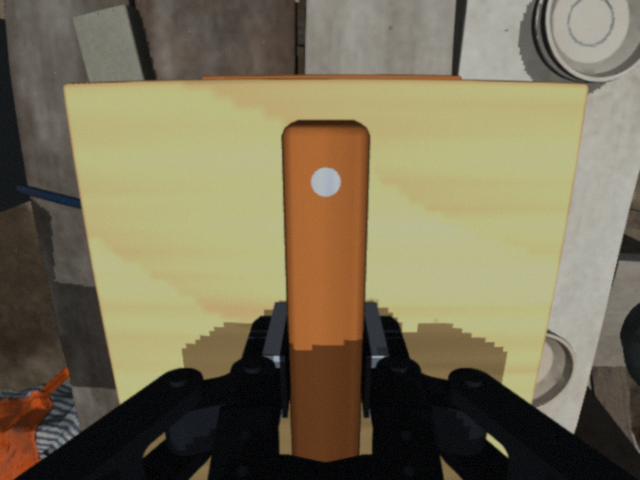

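View pics/c27.png

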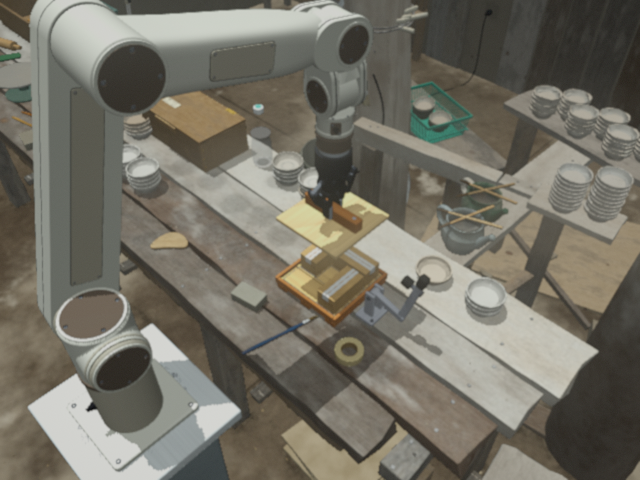

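View pics/s27.png

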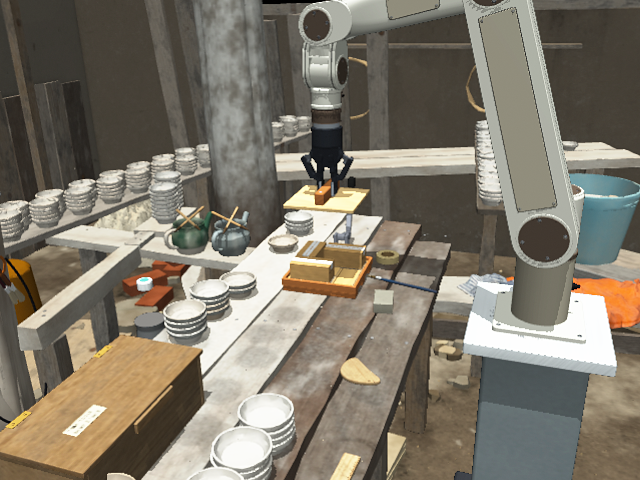

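The cover hangs level and square over the loaded pallet, with its far edge parallel to the pallet's at row 80. Lowering it now.

Request:
{"op": "send_rows", "data": {
  "increments": [
    [[0.03,0.03,0.5,0,0,0],[0,0,0.5,0,0,0],[0,0,0.5,0,0,0],[0,0,0.5,0,0,0],[0,0,0.3,0,0,0],[0,0,0.2,0,0,0],[0,0,0,0,0,0],[0,0,0,0,0,0]]
  ]
}}

```text
clock: 45.92
eef_pos: [0.5253, -0.0546, 0.1167]
tool_rot: [0.697, 0.717, 0.001, 0.001]
ft_force: [0.2, 0.1, -1.7]
grip_width: 0.0232
```

Run:
```python
from h import *
q=P2W(np.array([-.6,1.8])/1000)[0];print(q);go(q[0],q[1],.0953,91.6);o=get_obs();print(o["ft_force"],o["grip_width"],o["clock"])
c=snap("wrist","w28")
```

```text
[ 0.52184997 -0.05341745]
now [ 0.5253 -0.0546  0.1167] psi 91.6 shift [ 0.03 -0.07  0.43] turn z -0.0 tilt [-0.0002  0.0017]
[ 0.18220807  0.09601166 -1.68392647] 0.023186195037555195 45.925
```

View pics/w28.png

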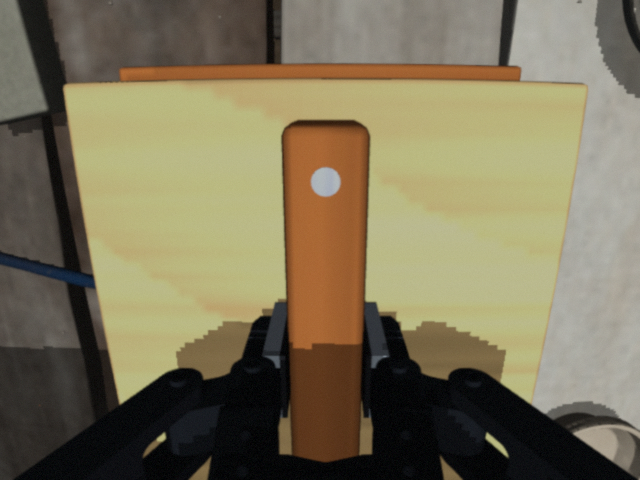

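Request:
{"op": "send_rows", "data": {
  "increments": [
    [[0.03,-0.065,0.1,0,0,0],[0,0,0.1,0,0,0],[0,0,0.1,0,0,0],[0,0,0.05,0,0,0],[0,0,0,0,0,0],[0,0,0,0,0,0]]
  ]
}}

```text
clock: 46.72
eef_pos: [0.5214, -0.0531, 0.0984]
tool_rot: [0.697, 0.717, 0.0, 0.0]
ft_force: [0.5, -0.2, -2.5]
grip_width: 0.023
```

Run:
```python
from h import *
q=P2W(np.array([-.6,1.8])/1000)[0];print(q);go(q[0],q[1],.0953,91.6);o=get_obs();print(o["ft_force"],o["grip_width"],o["clock"])
c=snap("wrist","w29")
```

```text
[ 0.52184997 -0.05341745]
now [ 0.5214 -0.0531  0.0984] psi 91.6 shift [-0.01  0.01  0.06] turn z -0.0 tilt [-0.      0.0002]
[ 0.46759135 -0.21847337 -2.50010529] 0.022982652252580633 46.725
```

View pics/w29.png

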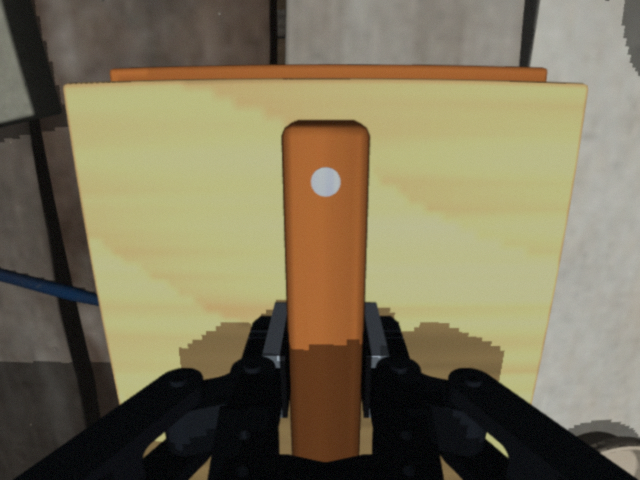

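Request:
{"op": "send_rows", "data": {
  "increments": [
    [[0,0.015,0.04,0,0,0],[0,0,0.03,0,0,0],[0,0,0,0,0,0],[0,0,0,0,0,0]]
  ]
}}

```text
clock: 47.28
eef_pos: [0.5223, -0.0531, 0.0953]
tool_rot: [0.697, 0.717, 0.0, 0.0]
ft_force: [-0.9, 0.1, 3.5]
grip_width: 0.023
```

Run:
```python
from h import *
q=P2W(np.array([-.6,1.8])/1000)[0];go(q[0],q[1],.0953,91.6);o=get_obs();print(o["ft_force"],o["ft_torque"],o["grip_width"],o["clock"])
```

```text
now [ 0.5223 -0.0531  0.0953] psi 91.6 shift [-0.01 -0.01 -0.  ] turn z 0.0 tilt [-0.0001  0.0008]
[-0.88435429  0.06463026  3.4969019 ] [ 0.04476583  0.32703349 -0.00681394] 0.023044062273512942 47.275
```

Rested. I'll release and lift.

Request:
{"op": "send_rows", "data": {
  "increments": [
    [[0,0,0,0,0,0],[0,0,0,0,0,0],[0,0,0,0,0,0]]
  ],
  "grip": 0.5
}}

```text
clock: 47.65
eef_pos: [0.522, -0.0531, 0.0947]
tool_rot: [0.697, 0.717, 0.0, 0.0]
ft_force: [0.4, 0.7, 0.3]
grip_width: 0.0425
```

Request:
{"op": "send_rows", "data": {
  "increments": [
    [[0,0,-0.3,0,0,0],[0,0,-0.6,0,0,0],[0,0,-0.8,0,0,0],[0,0,-0.9,0,0,0],[0,0,-0.8,0,0,0],[0,0,0,0,0,0],[0,0,0,0,0,0]]
  ],
  "grip": 0.4
}}

```text
clock: 48.52
eef_pos: [0.5218, -0.053, 0.2651]
tool_rot: [0.697, 0.717, 0.0, 0.0]
ft_force: [0.1, 0.1, -1.0]
grip_width: 0.0515
```

Run:
```python
from h import *
print(pose()[:2])
c=snap("wrist","w30");snap("scene","c30");snap("side","s30")
for n in("w30","c30"):
    for lo,hi in((.075,.093),(.105,.122)): cartons(load(n),lo=lo,hi=hi,y0=-.165)
```

```text
(array([ 0.52184128, -0.05303559,  0.26511049]), np.float64(91.60186511093943))
(0.522, -0.0544, 177, 177, 1.5, 0.0848) pallet mm [-0.5  0.8] yaw -0.1
(0.5224, -0.054, 150, 25, -88.3, 0.1146) pallet mm [-0.1  1.2] yaw -89.9
(0.5199, -0.0579, 178, 178, 1.4, 0.0849) pallet mm [-2.7 -2.6] yaw -0.2
(0.5199, -0.0585, 149, 26, -88.8, 0.1133) pallet mm [-2.7 -3.2] yaw -90.4
```

View pics/w30.png

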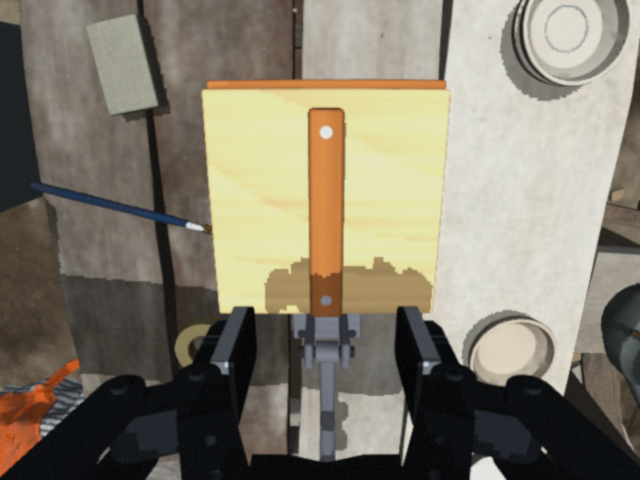

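The cover is centred to about 1 mm and square, 0.1° off. Now the clamp: move above its grip and check.

Run:
```python
from h import *
for n in("c30","s30","w30"):
    c=load(n);W=cloud(c);k=(W[...,2]>.15)&(W[...,2]<.23)&(abs(W[...,0]-.53)<.04)&(abs(W[...,1]+.31)<.05)
    if n=="w30":k&=(np.arange(480)[:,None]>300)
    P=W[k];print(n,len(P),P.min(0).round(3) if len(P) else "",P.max(0).round(3) if len(P) else "")
go(.5303,-.311,.265,91.6)
```

```text
c30 395 [ 0.516 -0.317  0.15 ] [ 0.54  -0.26   0.218]
s30 139 [ 0.516 -0.313  0.151] [ 0.54  -0.26   0.216]
w30 0  
now [ 0.5212 -0.053   0.2636] psi 91.6 shift [-5.16  0.04 -0.03] turn z 0.0 tilt [ 0.0003 -0.0026]
```

Run:
```python
from h import *
for n in("c30","s30"):
    c=load(n);W=cloud(c);k=(W[...,2]>.13)&(W[...,2]<.24)&(abs(W[...,0]-.53)<.04)&(abs(W[...,1]+.29)<.08)&(c["color"].max(2)<60)
    P=W[k];print(n,len(P),np.percentile(P,[3,50,97],axis=0).round(3).tolist())
c=load("c30");cv2.imwrite("pics/c30c.png",cv2.resize(c["color"][220:340,340:500,::-1],None,fx=5,fy=5,interpolation=cv2.INTER_CUBIC))
for th in(1.7,1.8,1.9):
    a=.49+th;print(th,P2W([0,-.130+.17*np.cos(a),.072+.17*np.sin(a)]).round(3),proj(c,P2W([0,-.130+.17*np.cos(a),.072+.17*np.sin(a)])))
```

```text
c30 59 [[0.517, -0.313, 0.171], [0.52, -0.303, 0.197], [0.523, -0.266, 0.208]]
s30 143 [[0.518, -0.305, 0.159], [0.526, -0.287, 0.185], [0.538, -0.25, 0.211]]
1.7 [[ 0.529 -0.284  0.21 ]] [[415.71379348 273.0279267 ]]
1.8 [[ 0.529 -0.297  0.2  ]] [[420.46624619 279.86997051]]
1.9 [[ 0.53  -0.309  0.188]] [[424.6795213  286.83271414]]
```

View pics/c30c.png

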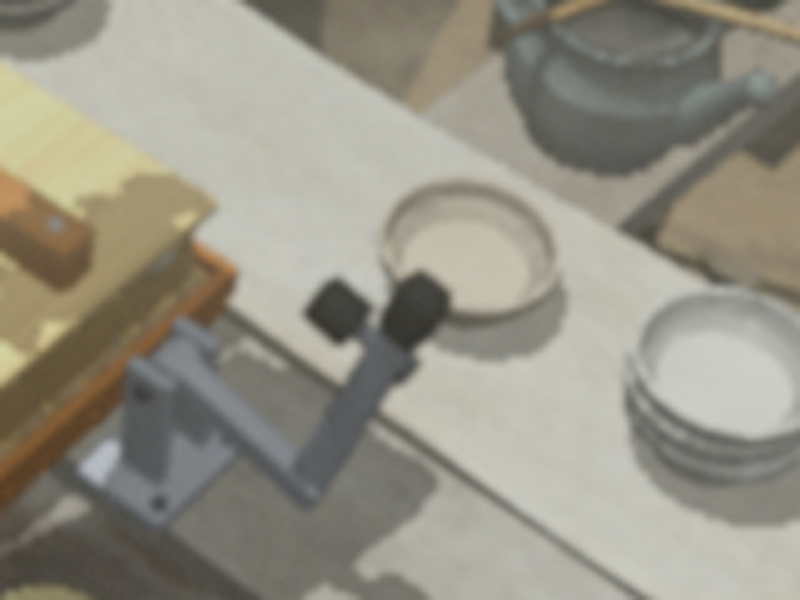

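Request:
{"op": "send_rows", "data": {
  "increments": [
    [[-0.6,0.04,0,0,0,0],[-0.9,0,0,0,0,0],[-0.9,0,0,0,0,0],[-0.9,0,0,0,0,0],[-0.9,0,0,0,0,0],[-0.82,0,0,0,0,0],[0,0,0,0,0,0],[0,0,0,0,0,0]]
  ]
}}

```text
clock: 49.68
eef_pos: [0.5305, -0.3034, 0.2636]
tool_rot: [0.697, 0.717, -0.0, -0.001]
ft_force: [0.6, -0.1, -0.4]
grip_width: 0.0511
```

Run:
```python
from h import *
go(.5297,-.304,.182,91.6)
c=snap("wrist","w31");W=cloud(c)
k=(W[...,2]>.15)&(W[...,2]<.225)&(abs(W[...,0]-.53)<.025)&(abs(W[...,1]+.3)<.05)
P=W[k];print(len(P),np.percentile(P,[2,50,98],axis=0).round(3).tolist())
for y in np.arange(-.34,-.25,.008):
    s=P[(P[:,1]>y)&(P[:,1]<=y+.008)]
    if len(s)>5:print(y.round(3),len(s),s.min(0).round(3),s.max(0).round(3))
```

```text
now [ 0.5305 -0.3034  0.2636] psi 91.59 shift [-0.01 -0.01  1.63] turn z -0.0 tilt [ 0.0017 -0.002 ]
5240 [[0.52, -0.31, 0.167], [0.53, -0.287, 0.184], [0.541, -0.254, 0.215]]
-0.316 254 [ 0.522 -0.313  0.207] [ 0.54  -0.308  0.214]
-0.308 578 [ 0.521 -0.308  0.207] [ 0.541 -0.3    0.216]
-0.3 964 [ 0.521 -0.3    0.188] [ 0.541 -0.292  0.216]
-0.292 1107 [ 0.522 -0.292  0.159] [ 0.54  -0.284  0.21 ]
-0.284 264 [ 0.52  -0.284  0.159] [ 0.541 -0.276  0.18 ]
-0.276 610 [ 0.518 -0.276  0.169] [ 0.542 -0.268  0.183]
-0.268 660 [ 0.518 -0.268  0.17 ] [ 0.542 -0.26   0.185]
-0.26 803 [ 0.518 -0.26   0.162] [ 0.542 -0.252  0.185]
```

View pics/w31.png

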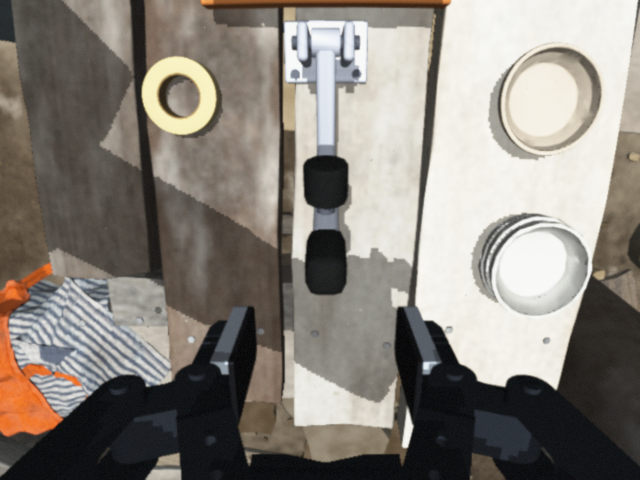

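The black grip is at (326,262), centred in x between the fingers. The depth data puts its centre at about y -0.298, z 0.197, a joint angle of about 1.82 rad.

Request:
{"op": "send_rows", "data": {
  "increments": [
    [[0.09,-0.01,0.4,0,0,0],[0,0,0.5,0,0,0],[0,0,0.4,0,0,0],[0,0,0.25,0,0,0],[0,0,0,0,0,0],[0,0,0,0,0,0]]
  ]
}}

```text
clock: 50.48
eef_pos: [0.5309, -0.2993, 0.1883]
tool_rot: [0.697, 0.717, 0.0, 0.001]
ft_force: [0.5, -0.6, 0.5]
grip_width: 0.051
```

Request:
{"op": "send_rows", "data": {
  "increments": [
    [[0,0,0,0,0,0],[0,0,0,0,0,0],[0,0,0,0,0,0],[0,0,0,0,0,0],[0,0,0,0,0,0]]
  ],
  "grip": 1
}}

```text
clock: 51.1
eef_pos: [0.5304, -0.3, 0.188]
tool_rot: [0.697, 0.717, -0.0, 0.001]
ft_force: [-0.8, -1.8, 5.4]
grip_width: 0.0192
```

Run:
```python
from h import *
o=get_obs();print(o["eef_pos"],o["grip_width"],o["ft_force"])
a0=.49;q=W2P(o["eef_pos"]);print(q, np.hypot(q[1]+130,(o["eef_pos"][2]+.011-.072)*1000), np.arctan2((o["eef_pos"][2]+.011-.072)*1000,q[1]+130)-a0)
r=170;th=np.linspace(1.82,0,25);y=r*np.cos(a0+th);z=r*np.sin(a0+th)
for i in range(24): print(i,round(th[i+1],2),[round((y[i+1]-y[i])/50,2),0,round(-(z[i+1]-z[i])/50,2)])
```

```text
[ 0.53044938 -0.29997237  0.18800983] 0.019152661942811757 [-0.78526965 -1.81625913  5.35792703]
[   1.1118312  -244.89889428] 171.2695307178366 1.8161721930779382
0 1.74 [np.float64(0.2), 0, np.float64(-0.17)]
1 1.67 [np.float64(0.21), 0, np.float64(-0.15)]
2 1.59 [np.float64(0.22), 0, np.float64(-0.13)]
3 1.52 [np.float64(0.23), 0, np.float64(-0.12)]
4 1.44 [np.float64(0.24), 0, np.float64(-0.1)]
5 1.36 [np.float64(0.24), 0, np.float64(-0.08)]
6 1.29 [np.float64(0.25), 0, np.float64(-0.06)]
7 1.21 [np.float64(0.25), 0, np.float64(-0.04)]
8 1.14 [np.float64(0.26), 0, np.float64(-0.02)]
9 1.06 [np.float64(0.26), 0, np.float64(-0.0)]
10 0.99 [np.float64(0.26), 0, np.float64(0.01)]
11 0.91 [np.float64(0.26), 0, np.float64(0.03)]
12 0.83 [np.float64(0.25), 0, np.float64(0.05)]
13 0.76 [np.float64(0.25), 0, np.float64(0.07)]
14 0.68 [np.float64(0.24), 0, np.float64(0.09)]
15 0.61 [np.float64(0.23), 0, np.float64(0.11)]
16 0.53 [np.float64(0.22), 0, np.float64(0.13)]
17 0.46 [np.float64(0.21), 0, np.float64(0.14)]
18 0.38 [np.float64(0.2), 0, np.float64(0.16)]
19 0.3 [np.float64(0.19), 0, np.float64(0.17)]
20 0.23 [np.float64(0.18), 0, np.float64(0.19)]
21 0.15 [np.float64(0.16), 0, np.float64(0.2)]
22 0.08 [np.float64(0.15), 0, np.float64(0.21)]
23 0.0 [np.float64(0.13), 0, np.float64(0.22)]
```

Request:
{"op": "send_rows", "data": {
  "increments": [
    [[0.2,0,-0.17,0,0,0],[0.21,0,-0.15,0,0,0],[0.22,0,-0.13,0,0,0],[0.23,0,-0.12,0,0,0],[0.24,0,-0.1,0,0,0],[0.24,0,-0.08,0,0,0],[0.25,0,-0.06,0,0,0],[0.25,0,-0.04,0,0,0]]
  ]
}}

```text
clock: 52.1
eef_pos: [0.5277, -0.2092, 0.2294]
tool_rot: [0.698, 0.716, -0.002, 0.001]
ft_force: [-0.9, -6.5, -2.1]
grip_width: 0.0193
```

Request:
{"op": "send_rows", "data": {
  "increments": [
    [[0.26,0,-0.02,0,0,0],[0.26,0,0,0,0,0],[0.26,0,0.01,0,0,0],[0.26,0,0.03,0,0,0],[0.25,0,0.05,0,0,0],[0.25,0,0.07,0,0,0],[0.24,0,0.09,0,0,0],[0.23,0,0.11,0,0,0]]
  ]
}}

```text
clock: 53.1
eef_pos: [0.5246, -0.1083, 0.2129]
tool_rot: [0.698, 0.717, -0.002, 0.001]
ft_force: [-1.8, -5.2, 3.2]
grip_width: 0.019
```

Request:
{"op": "send_rows", "data": {
  "increments": [
    [[0.22,0,0.13,0,0,0],[0.21,0,0.14,0,0,0],[0.2,0,0.16,0,0,0],[0.19,0,0.17,0,0,0],[0.18,0,0.19,0,0,0],[0,0,0,0,0,0],[0,0,0,0,0,0]]
  ]
}}

```text
clock: 53.98
eef_pos: [0.5231, -0.0566, 0.173]
tool_rot: [0.697, 0.717, -0.0, -0.001]
ft_force: [-2.8, 1.7, 1.3]
grip_width: 0.0192
```

Run:
```python
from h import *
o=get_obs();print(o["eef_pos"],o["grip_width"],o["ft_force"])
q=W2P(o["eef_pos"]);print(q, np.hypot(q[1]+130,(o["eef_pos"][2]+.011-.072)*1000), np.arctan2((o["eef_pos"][2]+.011-.072)*1000,q[1]+130)-.49)
snap("side","s33");snap("wrist","w33")
go(*P2W([0,.020])[0],.141,91.6)
```

```text
[ 0.52305999 -0.05663826  0.17302603] 0.01915850836890914 [-2.78497922  1.72571529  1.27893598]
[ 0.51961517 -1.45333528] 170.51121906351548 0.22683368615123733
now [ 0.5231 -0.0567  0.1732] psi 91.61 shift [ 0.43 -0.01  0.64] turn z 0.0 tilt [ 0.001  -0.0013]
```

View pics/w33.png

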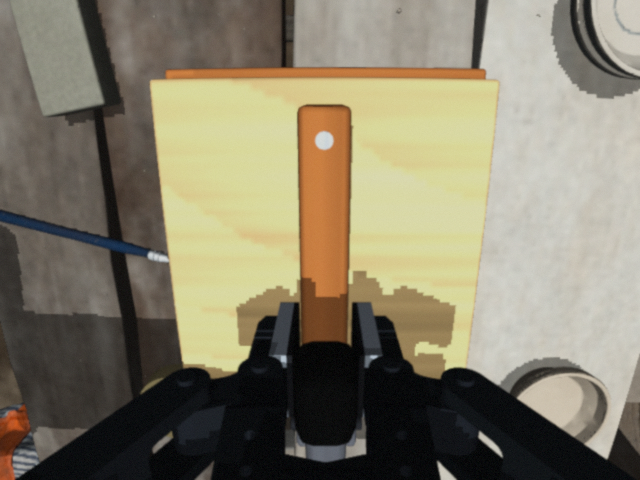

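The arm is at 0.23 rad, right over the batten line at (325,340). I'll lower gently through the last part until the foot touches.

Request:
{"op": "send_rows", "data": {
  "increments": [
    [[0.08,0,0.1,0,0,0],[0.08,0,0.1,0,0,0],[0.08,0,0.11,0,0,0],[0.07,0,0.11,0,0,0],[0.06,0,0.1,0,0,0],[0,0,0,0,0,0],[0,0,0,0,0,0]]
  ]
}}

```text
clock: 54.95
eef_pos: [0.5225, -0.0381, 0.1472]
tool_rot: [0.697, 0.717, -0.0, -0.001]
ft_force: [-4.0, 2.7, 3.4]
grip_width: 0.0194
```

```bash
cat >> h.py <<'E'
def cl():
    o=get_obs();q=W2P(o["eef_pos"]);print(o["eef_pos"].round(4),o["ft_force"].round(1),q.round(1),"theta",(np.arctan2((o["eef_pos"][2]+.011-.072)*1000,q[1]+130)-.49).round(3))
E
python3 - <<'E'
from h import *
cl();go(*P2W([0,.020])[0],.141,91.6)
E
```

```text
[ 0.5225 -0.0381  0.1472] [-4.   2.7  3.4] [ 0.5 17. ] theta 0.04
now [ 0.5225 -0.0381  0.1472] psi 91.62 shift [ 0.06 -0.01  0.12] turn z 0.0 tilt [ 0.0011 -0.0011]
```

Request:
{"op": "send_rows", "data": {
  "increments": [
    [[0.02,0,0.04,0,0,0],[0.02,0,0.04,0,0,0],[0,0,0,0,0,0],[0,0,0,0,0,0]]
  ]
}}

```text
clock: 55.45
eef_pos: [0.5225, -0.0362, 0.1437]
tool_rot: [0.697, 0.717, 0.0, -0.001]
ft_force: [-5.0, 3.3, 4.8]
grip_width: 0.0194
```

Run:
```python
from h import *
cl()
```

```text
[ 0.5225 -0.0362  0.1437] [-5.   3.3  4.8] [ 0.5 19. ] theta 0.017
```

Request:
{"op": "send_rows", "data": {
  "increments": [
    [[0.01,0,0.03,0,0,0],[0.01,0,0.02,0,0,0],[0,0,0,0,0,0],[0,0,0,0,0,0]]
  ]
}}

```text
clock: 55.95
eef_pos: [0.5224, -0.035, 0.1415]
tool_rot: [0.697, 0.717, 0.0, -0.001]
ft_force: [-5.6, 3.7, 8.2]
grip_width: 0.0192
```

Run:
```python
from h import *
cl();snap("side","s34")
c=load("s34");cv2.imwrite("pics/s34c.png",cv2.resize(c["color"][170:310,260:420,::-1],None,fx=4.5,fy=4.2,interpolation=cv2.INTER_CUBIC))
```

```text
[ 0.5224 -0.035   0.1415] [-5.6  3.7  8.2] [ 0.5 20.2] theta 0.002
```

View pics/s34c.png

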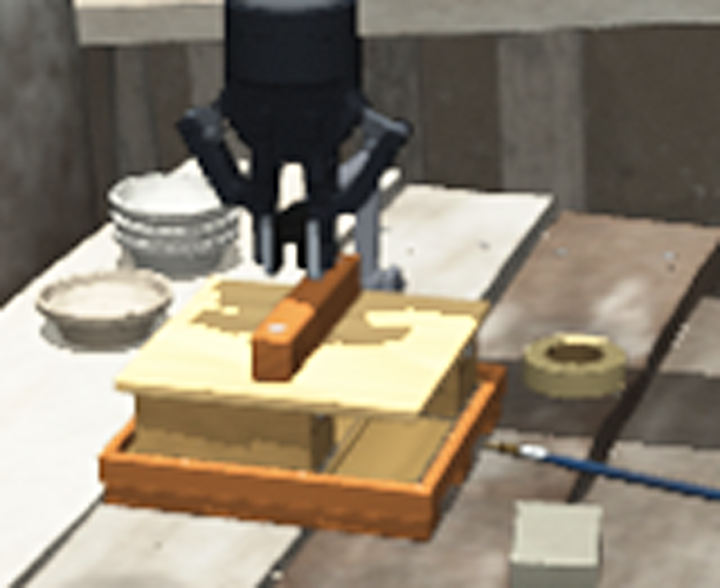

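Request:
{"op": "send_rows", "data": {
  "increments": [
    [[0,0,0.03,0,0,0],[0,0,0,0,0,0],[0,0,0,0,0,0]]
  ]
}}

```text
clock: 56.38
eef_pos: [0.5225, -0.0343, 0.1401]
tool_rot: [0.697, 0.717, 0.001, -0.001]
ft_force: [-7.1, 6.2, 8.6]
grip_width: 0.0191
```

Run:
```python
from h import *
cl()
```

```text
[ 0.5225 -0.0343  0.1401] [-7.1  6.2  8.6] [ 0.5 20.9] theta -0.007
```

Request:
{"op": "send_rows", "data": {
  "increments": [
    [[0,0,0,0,0,0],[0,0,0,0,0,0],[0,0,0,0,0,0],[0,0,0,0,0,0]]
  ],
  "grip": 0.4
}}

```text
clock: 56.88
eef_pos: [0.5232, -0.0357, 0.1392]
tool_rot: [0.697, 0.717, 0.0, -0.0]
ft_force: [0.0, -0.1, -0.6]
grip_width: 0.0511
```

Request:
{"op": "send_rows", "data": {
  "increments": [
    [[0,0,-0.3,0,0,0],[0,0,-0.6,0,0,0],[0,0,-0.8,0,0,0],[0,0,-0.4,0,0,0],[0,0,0,0,0,0],[0,0,0,0,0,0]]
  ]
}}

```text
clock: 57.62
eef_pos: [0.5226, -0.0355, 0.2438]
tool_rot: [0.697, 0.717, -0.0, -0.0]
ft_force: [-0.5, 0.1, -0.1]
grip_width: 0.0512
```

Run:
```python
from h import *
c=snap("wrist","w35");snap("side","s35");snap("scene","c35")
W=cloud(c);k=(W[...,2]>.125)&(W[...,2]<.2)&(W[...,1]<.05)&(W[...,1]>-.2)&(abs(W[...,0]-.523)<.03)
k&=np.arange(480)[:,None]>0
P=W[k]
for y in np.arange(-.16,.0,.01):
    s=P[(P[:,1]>=y)&(P[:,1]<y+.01)&(abs(P[:,0]-.5235)<.004)]
    if len(s):print(round(y,3),len(s),np.median(s,0).round(4))
for lo,hi in((.075,.093),(.105,.122)): cartons(c,lo=lo,hi=hi,y0=-.165)
cv2.imwrite("pics/s35c.png",cv2.resize(load("s35")["color"][170:310,260:420,::-1],None,fx=4.5,fy=4.2,interpolation=cv2.INTER_CUBIC))
```

```text
-0.16 147 [ 0.5235 -0.1547  0.164 ]
-0.15 154 [ 0.5234 -0.1448  0.1647]
-0.14 157 [ 0.5237 -0.1346  0.1657]
-0.13 164 [ 0.5235 -0.1251  0.1664]
-0.12 184 [ 0.5237 -0.1152  0.1672]
-0.11 191 [ 0.5235 -0.1051  0.168 ]
-0.1 202 [ 0.5236 -0.095   0.1685]
-0.09 156 [ 0.5236 -0.0835  0.173 ]
-0.08 258 [ 0.5233 -0.0743  0.1742]
-0.07 261 [ 0.5237 -0.0654  0.1712]
-0.06 225 [ 0.5234 -0.0545  0.1732]
-0.05 268 [ 0.5235 -0.0451  0.1745]
-0.04 285 [ 0.5234 -0.0348  0.1752]
-0.03 309 [ 0.5236 -0.026   0.1719]
(0.5222, -0.0539, 177, 176, 1.5, 0.0848) pallet mm [-0.3  1.3] yaw -0.1
(0.5214, -0.0093, 61, 24, -88.5, 0.1147) pallet mm [ 0.2 45.9] yaw -90.1
```

View pics/s35c.png

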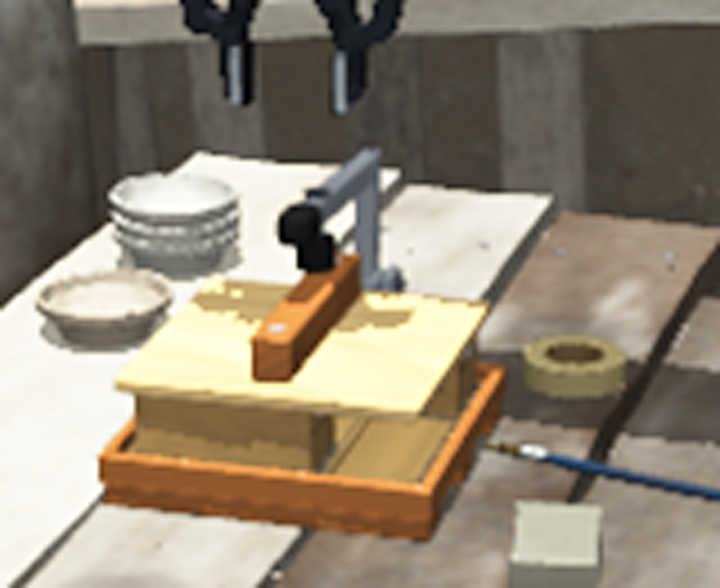

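View pics/w35.png

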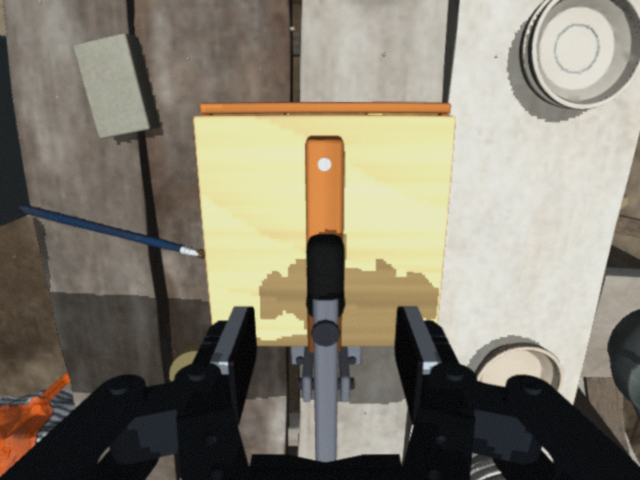

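After release the bar slopes upward by 0.075 rad (depth along the bar), so the foot is about 8 mm above the batten. The grip slipped in the pads. I'll regrip at its true place and push it down until there is firm contact.

Run:
```python
from h import *
go(.5227,-.0395,.150,91.6)
```

```text
now [ 0.5223 -0.0355  0.243 ] psi 91.6 shift [-0.08  0.01  1.86] turn z -0.0 tilt [ 0.0002 -0.0026]
```

Request:
{"op": "send_rows", "data": {
  "increments": [
    [[-0.08,0.01,0.4,0,0,0],[0,0,0.5,0,0,0],[0,0,0.5,0,0,0],[0,0,0.46,0,0,0],[0,0,0,0,0,0],[0,0,0,0,0,0]]
  ]
}}

```text
clock: 58.52
eef_pos: [0.5238, -0.0396, 0.1517]
tool_rot: [0.697, 0.717, 0.0, 0.0]
ft_force: [-0.3, 0.3, 0.0]
grip_width: 0.0508
```

Request:
{"op": "send_rows", "data": {
  "increments": [
    [[0,0,0,0,0,0],[0,0,0,0,0,0],[0,0,0,0,0,0],[0,0,0,0,0,0],[0,0,0,0,0,0]]
  ],
  "grip": 1
}}

```text
clock: 59.15
eef_pos: [0.5226, -0.0391, 0.1519]
tool_rot: [0.697, 0.717, -0.0, -0.001]
ft_force: [-6.7, 1.6, 4.5]
grip_width: 0.0189
```

Request:
{"op": "send_rows", "data": {
  "increments": [
    [[0.02,0,0.04,0,0,0],[0.02,0,0.05,0,0,0],[0.02,0,0.05,0,0,0],[0,0,0,0,0,0],[0,0,0,0,0,0]]
  ]
}}

```text
clock: 59.78
eef_pos: [0.5225, -0.0353, 0.1453]
tool_rot: [0.697, 0.717, 0.0, -0.001]
ft_force: [-6.5, 5.7, 6.7]
grip_width: 0.0191
```

Request:
{"op": "send_rows", "data": {
  "increments": [
    [[0.02,0,0.04,0,0,0],[0.01,0,0.04,0,0,0],[0,0,0,0,0,0],[0,0,0,0,0,0]]
  ]
}}

```text
clock: 60.28
eef_pos: [0.5224, -0.0333, 0.1414]
tool_rot: [0.697, 0.717, 0.001, -0.001]
ft_force: [-5.9, 7.0, 8.2]
grip_width: 0.0193
```

Run:
```python
from h import *
cl()
```

```text
[ 0.5224 -0.0333  0.1414] [-5.9  7.   8.2] [ 0.5 21.9] theta -0.003
```

Request:
{"op": "send_rows", "data": {
  "increments": [
    [[-0.03,0,0.05,0,0,0],[0,0,0.04,0,0,0],[0,0,0,0,0,0],[0,0,0,0,0,0]]
  ]
}}

```text
clock: 60.78
eef_pos: [0.5225, -0.0333, 0.1413]
tool_rot: [0.696, 0.718, 0.003, -0.001]
ft_force: [-15.3, 11.1, 31.7]
grip_width: 0.0192
```

```bash
cat >> h.py <<'E'
def bar(fn):
    W=cloud(load(fn));P=W[(W[...,2]>.14)&(W[...,2]<.2)&(W[...,1]<-.09)&(W[...,1]>-.175)&(abs(W[...,0]-.525)<.006)]
    if len(P)<50: print("few",len(P));return
    z=P[:,2];k=z>np.median(z)-.006
    print(fn,len(P),np.polyfit(P[k,1]+.1,P[k,2],1).round(4))
E
python3 - <<'E'
from h import *
cl();snap("wrist","w36");snap("scene","c36")
for n in("w0","w35","w36","c35","c36"): bar("wrist0" if n=="w0" else n)
E
```

```text
[ 0.5225 -0.0333  0.1413] [-15.3  11.1  31.7] [ 0.6 21.9] theta -0.004
wrist0 1082 [-0.0031  0.1611]
w35 2068 [0.0761 0.1682]
few 0
c35 196 [0.0643 0.1669]
c36 179 [0.0111 0.1611]
```

Request:
{"op": "send_rows", "data": {
  "increments": [
    [[0,0,-0.05,0,0,0],[0,0,0,0,0,0]]
  ]
}}

```text
clock: 61.12
eef_pos: [0.5224, -0.0333, 0.1414]
tool_rot: [0.696, 0.718, 0.002, -0.002]
ft_force: [-9.9, 10.3, 19.0]
grip_width: 0.0194
```

Request:
{"op": "send_rows", "data": {
  "increments": [
    [[0,0,0,0,0,0],[0,0,0,0,0,0],[0,0,0,0,0,0],[0,0,0,0,0,0]]
  ],
  "grip": 0.4
}}

```text
clock: 61.62
eef_pos: [0.5236, -0.0368, 0.138]
tool_rot: [0.697, 0.717, -0.0, -0.0]
ft_force: [-0.1, -1.6, 0.6]
grip_width: 0.0513
```

Run:
```python
from h import *
cl();snap("scene","c37");bar("c37")
```

```text
[ 0.5236 -0.0368  0.138 ] [-0.1 -1.6  0.6] [ 1.6 18.4] theta -0.011
c37 186 [0.0063 0.1608]
```

Request:
{"op": "send_rows", "data": {
  "increments": [
    [[0,0,-0.3,0,0,0],[0,0,-0.6,0,0,0],[0,0,-0.8,0,0,0],[0,0,-0.5,0,0,0],[0,0,0,0,0,0],[0,0,0,0,0,0]]
  ]
}}

```text
clock: 62.42
eef_pos: [0.5232, -0.0365, 0.248]
tool_rot: [0.697, 0.717, -0.0, -0.0]
ft_force: [-0.1, 0.4, 0.1]
grip_width: 0.0511
```

Run:
```python
from h import *
c=snap("wrist","w38");snap("scene","c38");snap("side","s38")
bar("w38");bar("c38")
for lo,hi in((.075,.093),(.105,.122)): cartons(c,lo=lo,hi=hi,y0=-.165)
cv2.imwrite("pics/s38c.png",cv2.resize(load("s38")["color"][170:310,260:420,::-1],None,fx=4.5,fy=4.2,interpolation=cv2.INTER_CUBIC))
```

```text
w38 2093 [0.0024 0.1617]
c38 185 [0.0037 0.161 ]
(0.5217, -0.0536, 177, 177, 1.7, 0.0848) pallet mm [-0.8  1.6] yaw 0.1
(0.5205, -0.0038, 50, 24, -88.5, 0.1147) pallet mm [-0.6 51.4] yaw -90.1
```

View pics/s38c.png

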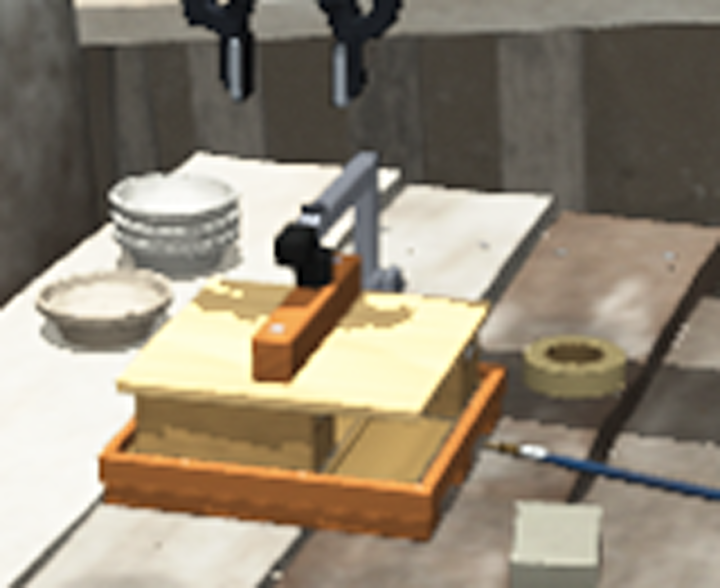

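View pics/c38.png

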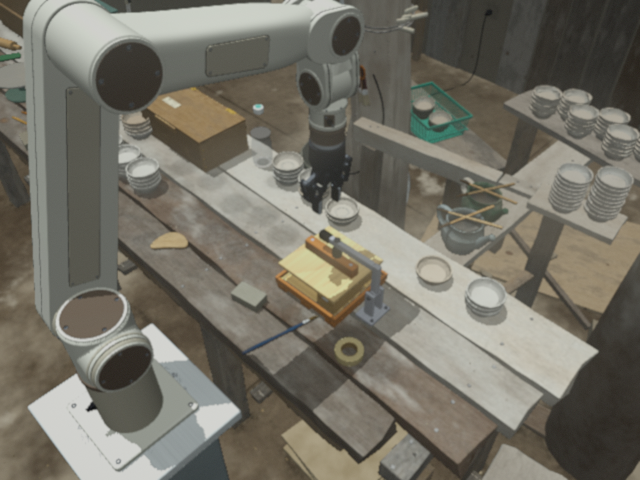

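View pics/s38.png

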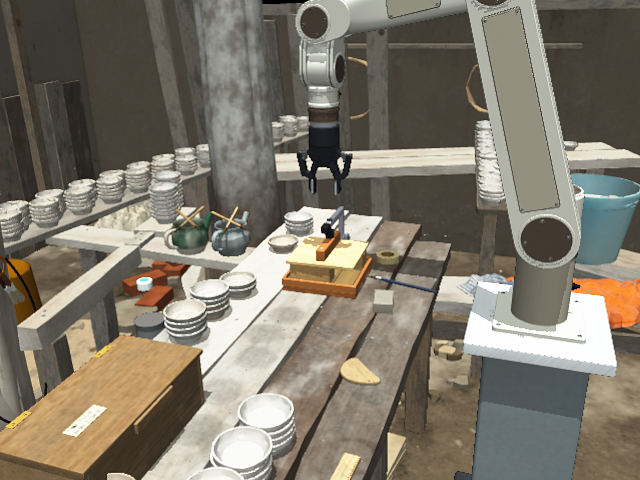

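The clamp is down on the batten, the cover lies level on the cartons, no carton is left on the bench and the bystanders haven't moved. The robot is clear, so I'm handing the job in.

Run:
```python
from workcell import *
print(job_done())
```

```text
the job is handed in; nothing more can be done
None
```

The job is done and handed in at about 62 s of the 210 s limit. Only three cartons were on the bench; I saw no fourth in any view.

- **Clamp, first swing:** I moved it over to 1.9 rad. It settled at about 1.82 when released and stayed there while I worked.
- **Cartons:** they lie flat, tape up, in place0, place1 and place2, each within about 2 mm of its rectangle's centre; place3 is empty. The first one went down about 2 mm and 1.2° off, so I gripped it again and straightened it.
- **Cover:** it lies level, batten up, with the last reading 1–2 mm from centre and about 0.1° from square. I turned the batten along the pallet's y axis so the foot lands fully on it; along x it would have caught only the edge. The scene camera read the cover 3–4 mm off centre. I trusted the wrist camera, which fitted the pallet's outline.
- **Clamp, back down:** the first try left the foot about 8 mm above the batten because the grip slipped in the fingers. I gripped it again and pressed until it stopped with about 32 N up at the wrist. After release the bar was level, 0.002 rad by the wrist camera and 0.004 by the scene camera.

The last views show the other things where they were and the robot touching nothing.

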